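# Walk the loaded collet rack to the air knife

### The job

Set up the washed collets to dry: stand every collet from the black mat head down in a pocket of the heavy steel rack, one to a pocket, with its yellow keyway facing the white line beside that pocket. Walk the rack forward to the air knife by pushing the corners of its near side in turn, left end first, swinging one end clearly ahead and then the other, three swings or more, until it stands square and flush against the stop bar with its ends level with the ends of the bar. Only when the loaded rack is home, turn the air valve's yellow lever from shut to half open (45 degrees), without swinging it anywhere near wide open on the way, and leave the red bin, the oil bottle and the spanner where they are.

Things in the scene. Friction and masses are not known exactly. Their poses are not given: they have to be found in the camera images.
- rack: drying rack: loose solid dark steel block, hollow below, 90 mm deep (x), 200 long (y), 28 high, about 2.7 kg; slides on the bench (friction about 0.6: 16 N to shove straight, 11 N at a corner, pivoting about the other end). Origin: centre of underside. +x: far face, goes to the stop bar; +y: left end. Row of 4 pockets 37 mm wide, 9 deep, 48 apart; on the +x side of each a white line 4 x 18 mm. Push the near (-x) face
- pocket1 (a point): centre of the floor of rack pocket 1 (counted from the left, +y, end), 19 mm above the rack's underside; axes parallel to the rack's
- pocket2 (a point): centre of the floor of rack pocket 2 (counted from the left, +y, end), 19 mm above the rack's underside; axes parallel to the rack's
- pocket3 (a point): centre of the floor of rack pocket 3 (counted from the left, +y, end), 19 mm above the rack's underside; axes parallel to the rack's
- pocket4 (a point): centre of the floor of rack pocket 4 (counted from the left, +y, end), 19 mm above the rack's underside; axes parallel to the rack's
- collet1 (a point): washed lathe collet 1, 52 mm tall, standing head down: head 34 mm across, 10 high, at the bottom; plain body 28 mm across above, to grip; 0.17 kg. This point: its centre, on the axis, 26 mm up. z up its axis; x points out through the keyway, a yellow slot 7 mm wide down one side of the body and across the top rim. May be absent
- collet2 (a point): washed lathe collet 2, 52 mm tall, standing head down: head 34 mm across, 10 high, at the bottom; plain body 28 mm across above, to grip; 0.17 kg. This point: its centre, on the axis, 26 mm up. z up its axis; x points out through the keyway, a yellow slot 7 mm wide down one side of the body and across the top rim. May be absent
- collet3 (a point): washed lathe collet 3, 52 mm tall, standing head down: head 34 mm across, 10 high, at the bottom; plain body 28 mm across above, to grip; 0.17 kg. This point: its centre, on the axis, 26 mm up. z up its axis; x points out through the keyway, a yellow slot 7 mm wide down one side of the body and across the top rim. May be absent
- collet4 (a point): washed lathe collet 4, 52 mm tall, standing head down: head 34 mm across, 10 high, at the bottom; plain body 28 mm across above, to grip; 0.17 kg. This point: its centre, on the axis, 26 mm up. z up its axis; x points out through the keyway, a yellow slot 7 mm wide down one side of the body and across the top rim. May be absent
- collet1_key (a point): the point of collet 1's keyway on the surface of the body, 14 mm from the axis along the collet's x, half-way up
- collet2_key (a point): the point of collet 2's keyway on the surface of the body, 14 mm from the axis along the collet's x, half-way up
- collet3_key (a point): the point of collet 3's keyway on the surface of the body, 14 mm from the axis along the collet's x, half-way up
- collet4_key (a point): the point of collet 4's keyway on the surface of the body, 14 mm from the axis along the collet's x, half-way up
- station: fixed air-knife station. Origin: on the bench, middle of the near face of its stop bar (red, 200 mm long along y, 12 deep, 10 high). x points away from the rack, y along the bar to the left. Manifold pipe, 22 mm thick, along y 38 mm behind that face, axis 62 mm up, nozzle tips 10 mm behind the face; valve stem 195 mm and filter 345 mm left of the middle. Rack home: its origin at x -45 mm, y 0, axes parallel
- knife_diag (a point): only a direction: at the station's origin, its x axis halfway (45 degrees) between the station's x and y axes; its angle to the rack's x axis is above 45 degrees when the rack's left end is ahead and below when the right end is ahead
- valve (a joint): angle of the ball valve's lever (rad), about an upright axis: 0 = shut, lever square to the pipe, pointing from the stem towards station -x; it grows clockwise seen from above, to 1.571 = wide open, lever along the pipe, pointing to station +y. Half open is 0.785. It stays where it is left (friction 0.15 N m)
- valve_stem (a point): the lever's pivot axis at the lever's mid-height, 97 mm above the bench
- valve_grip (a point): middle of the yellow sleeve of the lever, 52 mm from the stem, 97 mm above the bench; the sleeve is 48 mm long, 16 mm wide and 10 mm thick; x axis along the lever, towards the stem
- bin: bystander: red plastic bin of collets, 150 by 150 by 70 mm high; origin: centre of its underside
- oil: bystander: white oil bottle with red cap, 52 mm across, 150 mm tall; origin: centre of its underside
- spanner: bystander: steel spanner 200 mm long lying on the bench; origin: its middle, underside
Things that resemble listed ones, but are neither listed nor needed, are in the scene too. There is more than one size of the rack; the one meant has the size given above.

How it is judged:
By the outcome, as a careful person would: the job done as asked, in the order asked, and still so for the second after the job is handed in, with the robot touching nothing.
Of collet1_body, collet2_body, collet3_body, collet4_body only 2 to 4 are there at a start; the rules pass over those that are not, and their reading is None.
At some moment in a run one of rack may be knocked a few centimetres aside while the robot is not near it.
It also fails if it takes over 210 s, if anything falls off the work surface, if the arm or the gripper's body presses on something with over 40 N, if the wrist force passes 120 N, or if a joint passes its speed limit or range.

### The arm

A 6-joint arm with a two-finger parallel gripper is mounted at the origin on the work surface. World frame = base frame: x ahead of the robot, y to its left, z up, the work surface at z = 0. Lengths are in mm, angles in rad, forces in N, time in s.
With the tool pointing down it reaches from about 275 to 825 mm from the base axis. Payload 4.9 kg.
Tool frame: the origin (TCP) lies on the centre line of the jaws, within the pads' length; the fingertips stand 14 mm ahead of it and the grasp point (between the pads) lies 5 mm behind it; z points along the fingers, y is the line along which they close (so a half turn about z gives the same grasp; the last joint's range is limited). The gripper opens to 85 mm and grips with 20 to 120 N. Pads are 22 mm wide; open, the fingers measure 114 mm over their backs; the gripper's body (76 mm by 85 mm) begins 54 mm behind the grasp point. The pads swing forward as they close: fully open they stand 13 mm farther back than shut.
Start: joints at [1.022, 0.326, -0.193, 1.052, 0, 1.437], TCP at [221.65, 503.378, 245.281] pointing down, gripper open.
Joint ranges: [-2.65, 2.65], [-0.97, 1.79], [-1.3, 1.35], [-1.93, 2.1], [-1.47, 1.37], [-3.14, 3.14]. Speed limits (rad/s): [2.57, 2.57, 3.14, 3.14, 3.14, 3.14].

### API

Orientations are given as a unit quaternion [w, x, y, z].
In Python, from rig import bot gives the robot as it stands.
- The arm moves only by the tool servo_tool, never from a script. Its arguments are lists of equal length, an entry for each row: "rotation": the turn, a rotation vector about the tool's x, y, z in rad, a list of three; "translation": the shift along the tool's x, y, z in mm, a list of three; "hand": the finger opening in mm, from 0 to 85.4. A call has 1 to 20 rows; each row shifts and turns the commanded pose from where the row before left it, along the tool's axes as they then stand; what a row does not reach is not made up. A row lasts 1/10 s, in which the tool goes at most 50 mm and 8.59 degrees, less where a joint would pass 70% of its speed; a pose out of reach is approached as far as the arm can. A call is refused whole if a number of a shift passes 50 or a number of a turn 0.15, either way. A call with a gripper value outside its range is refused whole. The fingers move at their own pace and stop on an object; "newtons" is the grip in N (left out, the last holds). Time passes only in rows, so rows that do not move let the fingers close. It gives the time, the measured TCP pose, the force, the opening and the grip force at its end, in the units of the state.
- bot.get_state(): the state, without advancing time (a new reading comes with each control period).
- bot.snapshot(name): name is "scene" or "side" or "wrist"; returns the picture (384x512x3 uint8, blue, green, red); there is no depth.
- bot.camera_params(name): a dict with "intrinsics" (3x3 intrinsics, pixels), "dist" ([k1, k2, p1, p2, k3] as OpenCV has them; the pictures are not rectified), "pose" (4x4, takes a point from camera to world coordinates). Camera axes: x right, y down, z forward; pixel columns grow to the right and rows downward; lengths in mm; the calibration is good to about 2 mm. A picture is of the moment at which its call begins: read the wrist's pose just before it. camera_params takes no time and is no camera call; for the wrist camera it gives the pose at the moment of the call.
- bot.close_job(): hands the job in; it is judged then, once.
Trained networks look in the newest picture that a camera, given by its name, has taken for a name from the list of things; names that differ only in an ending like _2 or _b are one class to them, and where a whole thing is asked for, a point or a joint stands for the part that bears it (a point fixed in the world has none). Each returns a list of dicts, best first, with "conf" (0 to 1); they miss things now and then, are a little off and sometimes report something else, mostly with a low value. They report only what shows in the picture. A call takes as long as a camera call. They do not tell look-alikes from the thing itself.
- bot.spot_in(camera, label): "extent" ([centre column, centre row, width, height] in pixels, round what is visible of it).
The state is a dict: "time": time; "qpos": joint angles; "qvel": joint speeds; "effort": joint torques, N m; "tcp_pos": TCP position; "orientation": TCP orientation; "force": force on the tool from outside, world axes, zero at the start; "torque": the same for the moment, N m; "gripper_width": finger opening in mm; "grip_force": force on a finger pad.
Only numpy, scipy, OpenCV 4.12 (cv2) and the standard library are available. Lean on these libraries where they do the work, as an engineer would, in place of code of your own. Each camera call takes 0.05 s, during which the arm holds its last target. There are 200 camera calls.

## Working session

There is one attempt and no reset: what is moved stays moved. The work goes in short steps, Python scripts to look and compute and a tool call to move; the robot and the scene stay as the last step left them, time stands still between calls to the robot, and variables do not carry over. Pictures are saved under pics/ and viewed, at most 14 in all, crops included, and the job is handed in when it is done.

Besides the shell and the picture viewer there is one more tool, called after "Emit:" by a JSON object that holds its "api" and its "payload". servo_tool: Moves the arm, as the interface text tells. Its arguments: {"type":"object","properties":{"rotation":{"type":"array"},"translation":{"type":"array"},"hand":{"type":"array"},"newtons":{"type":"number"}},"required":["rotation","translation","hand"]}

```bash
ls; mkdir -p pics; cat > h.py <<'E'
import numpy as np, cv2
from rig import bot
from scipy.spatial.transform import Rotation as R
def snap(c,f=None):
    P=bot.camera_params(c); im=bot.snapshot(c)
    if f: cv2.imwrite('pics/'+f,im)
    return im,P
def w2p(P,X):
    T=np.linalg.inv(np.array(P['pose'])); X=np.atleast_2d(np.array(X,float))
    return cv2.projectPoints(X,cv2.Rodrigues(T[:3,:3])[0],T[:3,3],np.array(P['intrinsics'],float),np.array(P['dist'],float))[0][:,0]
def p2w(P,uv,z):
    uv=np.array(uv,float).reshape(-1,1,2)
    n=cv2.undistortPoints(uv,np.array(P['intrinsics'],float),np.array(P['dist'],float))[:,0]
    T=np.array(P['pose']); d=np.c_[n,np.ones(len(n))]@T[:3,:3].T; o=T[:3,3]
    return o+d*((z-o[2])/d[:,2])[:,None]
E
python3 - <<'E'
from h import *
np.set_printoptions(precision=1,suppress=True)
for c in ('scene','side','wrist'):
    im,P=snap(c,c+'0.png'); print(c,np.array(P['pose'])[:3,3],np.array(P['pose'])[:3,2],P['intrinsics'][0][0])
    if c!='wrist':
        for l in ('rack','collet1','station','valve_grip','bin','oil','spanner'):
            print(l,[(round(d['conf'],2),[round(x) for x in d['extent']]) for d in bot.spot_in(c,l)])
print(bot.get_state()['time'], bot.get_state()['orientation'])
E
```

```text
pics
scene [1114.9 -709.3 1342.6] [-0.4  0.4 -0.8] 486.10301612013905
rack [(0.92, [138, 204, 52, 79]), (0.86, [283, 191, 62, 48]), (0.58, [174, 333, 61, 94]), (0.38, [189, 246, 9, 17])]
collet1 [(0.69, [227, 244, 10, 13]), (0.59, [189, 244, 16, 15]), (0.53, [208, 262, 9, 15])]
station [(0.89, [375, 199, 163, 112])]
valve_grip [(0.44, [362, 174, 20, 15])]
bin [(0.84, [361, 133, 56, 53]), (0.7, [206, 261, 12, 17]), (0.48, [363, 174, 12, 13])]
oil [(0.65, [315, 112, 17, 30])]
spanner [(0.87, [255, 289, 47, 44])]
side [ 177.5 -762.8  935.6] [ 0.2  0.6 -0.8] 380.51062365934285
rack [(0.82, [205, 321, 121, 92]), (0.74, [402, 333, 122, 65]), (0.57, [263, 188, 37, 50])]
collet1 [(0.76, [317, 271, 12, 17]), (0.55, [276, 256, 12, 17]), (0.47, [292, 282, 13, 23]), (0.46, [303, 243, 12, 22]), (0.3, [283, 119, 26, 4])]
station [(0.91, [301, 142, 70, 115]), (0.48, [260, 186, 41, 56])]
valve_grip [(0.42, [282, 118, 23, 8]), (0.17, [305, 243, 13, 19])]
bin [(0.68, [195, 120, 22, 37]), (0.65, [233, 112, 54, 48])]
oil [(0.87, [196, 122, 21, 40]), (0.65, [262, 187, 42, 54])]
spanner [(0.7, [357, 244, 61, 28])]
wrist [157.9 531.7 373.9] [ 0.3 -0.1 -1. ] 280.65991893953276
0.85 [0.  0.2 1.  0. ]
```

```bash
python3 - <<'E'
import cv2
a=cv2.imread('pics/scene0.png')[90:390,100:500]; cv2.imwrite('pics/s0.png',cv2.resize(a,None,fx=2,fy=2,interpolation=2))
b=cv2.imread('pics/side0.png'); cv2.imwrite('pics/d0.png',cv2.resize(b[84:384,130:480],None,fx=2,fy=2,interpolation=2))
E
```

```text
(no output)
```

View pics/s0.png

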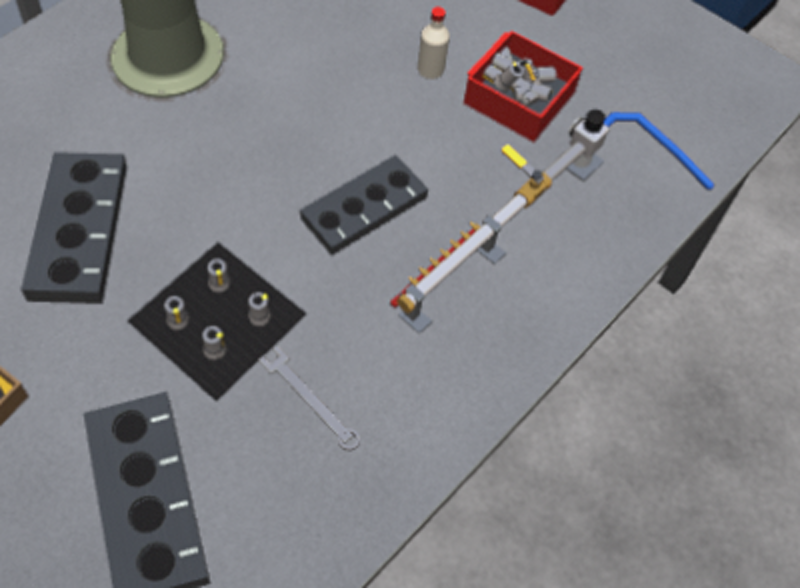

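View pics/d0.png

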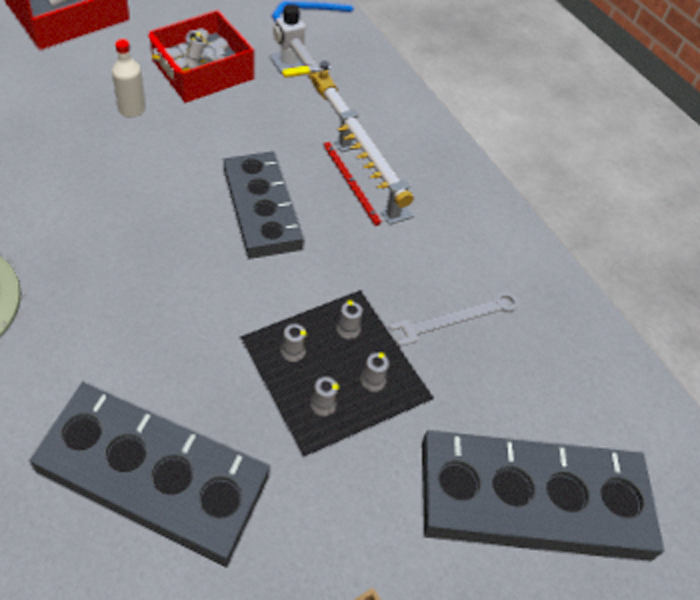

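Four collets stand on the mat (side view tops near (352,306), (295,330), (378,360), (327,384) in the 2x crop). The rack nearest the red stop bar looks smallest of three. Next: measure it.

```bash
python3 - <<'E'
from h import *
np.set_printoptions(precision=0,suppress=True)
S=bot.camera_params('scene');D=bot.camera_params('side')
s=lambda a:np.array(a)/2+[100,90]; d=lambda a:np.array(a)/2+[130,84]
for n,z,a,b in [('rackpk L..R',28,[(399,180),(376,192),(353,205),(329,220)],[(253,165),(260,186),(266,208),(272,230)]),
 ('rackB',28,[(86,171),(78,202),(71,235),(64,270)],[(82,431),(126,452),(172,474),(220,496)]),
 ('rackC',28,[(130,426),(138,468),(147,513),(156,561)],[(460,480),(514,485),(568,491),(622,497)]),
 ('collet tops',53,[(217,264),(258,298),(174,302),(212,333)],[(294,330),(351,306),(326,383),(377,360)]),
 ('bar top near corners',10,[(478,226),(392,302)],[(325,145),(375,222)]),
 ('sleeve',97,[(514,156)],[(296,72)]),('stemtop',105,[(538,174)],[(325,68)]),('oil cap',150,[(438,11)],[(123,44)]),
 ('spanner ends',4,[(275,360),(348,440)],[(402,332),(508,302)]),('rack top corners',28,[(397,156),(427,188),(331,242),(301,212)],[(223,158),(273,152),(302,240),(248,249)])]:
    A=p2w(S,s(a),z);B=p2w(D,d(b),z); print(n);print(np.c_[A[:,:2],B[:,:2]])
E
```

```text
rackpk L..R
[[522.  78. 524.  80.]
 [512.  32. 516.  30.]
 [503. -14. 507. -18.]
 [497. -63. 498. -64.]]
rackB
[[ 134. -285.  141. -286.]
 [ 177. -334.  186. -333.]
 [ 222. -382.  231. -382.]
 [ 268. -429.  276. -429.]]
rackC
[[ 547. -518.  557. -519.]
 [ 603. -550.  615. -550.]
 [ 661. -581.  673. -582.]
 [ 719. -614.  730. -614.]]
collet tops
[[ 444. -258.  448. -259.]
 [ 533. -254.  538. -252.]
 [ 448. -349.  454. -349.]
 [ 528. -343.  531. -343.]]
bar top near corners
[[670. 112. 668.  96.]
 [667. -95. 665. -96.]]
sleeve
[[653. 206. 655. 203.]]
stemtop
[[706. 199. 702. 186.]]
oil cap
[[377. 328. 379. 322.]]
spanner ends
[[ 608. -292.  606. -292.]
 [ 774. -305.  780. -305.]]
rack top corners
[[ 486.  114.  483.  114.]
 [ 567.   99.  568.   97.]
 [ 529.  -92.  533. -100.]
 [ 453.  -85.  449.  -86.]]
```

Emit:
{"api": "servo_tool", "payload": {"rotation": [[0, 0, -0.1383], [0, 0, -0.1383], [0, 0, -0.1383], [0, 0, 0], [0, 0, 0], [0, 0, 0], [0, 0, 0], [0, 0, 0], [0, 0, 0], [0, 0, 0], [0, 0, 0], [0, 0, 0], [0, 0, 0]], "translation": [[0, 0, 0], [0, 0, 0], [0, 0, 0], [-10, -40, -2], [-10, -40, -2], [-10, -40, -2], [-10, -40, -2], [-10, -40, -2], [-10, -40, -2], [-10, -40, -2], [-10, -40, -2], [-10, -40, -2], [-10, -40, -2]], "hand": [85, 85, 85, 85, 85, 85, 85, 85, 85, 85, 85, 85, 85], "newtons": 40}}

```text
time: 2.15
tcp_pos: [321.8, 101.9, 265.7]
orientation: [0.001, -0.0, 1.0, 0.0]
force: [0.1, 0.8, -0.3]
gripper_width: 85.1
grip_force: 0.0
```

Emit:
{"api": "servo_tool", "payload": {"rotation": [[0, 0, 0], [0, 0, 0], [0, 0, 0], [0, 0, 0], [0, 0, 0], [0, 0, 0], [0, 0, 0], [0, 0, 0], [0, 0, 0], [0, 0, 0], [0, 0, 0], [0, 0, 0]], "translation": [[-13, -40, -2], [-13, -40, -2], [-13, -40, -2], [-13, -40, -2], [-13, -40, -2], [-13, -40, -2], [-13, -40, -2], [-13, -40, -2], [-13, -40, -2], [-13, -40, -2], [0, 0, 0], [0, 0, 0]], "hand": [85, 85, 85, 85, 85, 85, 85, 85, 85, 85, 85, 85]}}

```text
time: 3.35
tcp_pos: [451.5, -297.0, 284.7]
orientation: [-0.0, 0.001, 1.0, 0.001]
force: [-0.7, -0.1, -0.3]
gripper_width: 85.0
grip_force: 0.0
```

```bash
python3 - <<'E'
from h import *
np.set_printoptions(precision=2,suppress=True)
im,P=snap('wrist'); cv2.imwrite('pics/w1.png',cv2.resize(im,None,fx=1.5,fy=1.5,interpolation=2)); np.save('w1.npy',np.array(P['pose']))
print(np.array(P['pose']),P['intrinsics'],P['dist'])
for l in ('collet1','collet1_key'): print(l,[(round(d['conf'],2),[round(x,1) for x in d['extent']]) for d in bot.spot_in('wrist',l)])
st=bot.get_state();print(st['time'],st['tcp_pos'],st['orientation'],st['force'])
E
```

```text
[[   0.      0.96    0.28  381.91]
 [   1.     -0.      0.   -297.07]
 [   0.      0.28   -0.96  413.34]
 [   0.      0.      0.      1.  ]] [[280.66   0.   253.35]
 [  0.   280.66 192.61]
 [  0.     0.     1.  ]] [-0.02  0.    0.    0.    0.  ]
collet1 [(0.82, [277.9, 161.6, 21.1, 29.4]), (0.7, [223.0, 216.8, 22.4, 33.9]), (0.68, [213.7, 165.1, 19.0, 30.9]), (0.57, [282.2, 222.1, 23.9, 33.3])]
collet1_key [(0.67, [277.3, 158.2, 24.2, 26.1])]
3.5 [ 451.37 -295.36  285.32] [-0. -0.  1.  0.] [0.19 0.76 0.39]
```

View pics/w1.png

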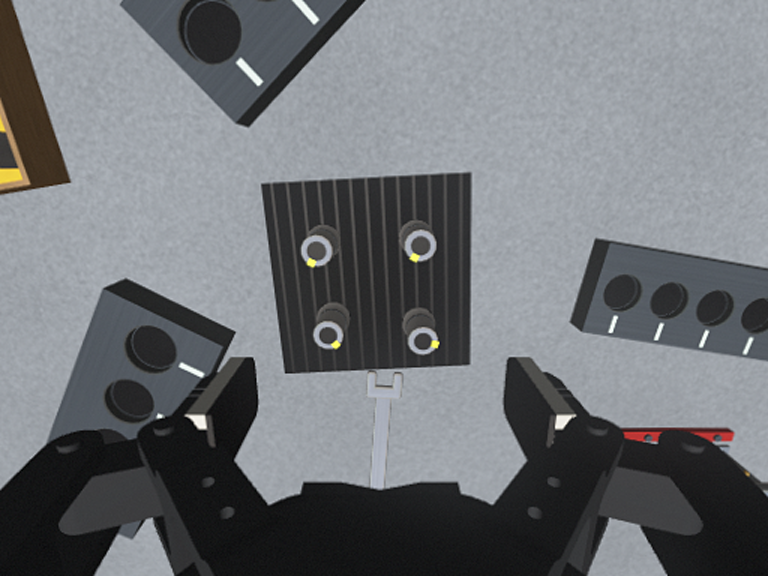

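Wrist view: four collets on the mat, tops at ~(317,250), (420,245), (328,335), (423,341) in the 1.5x picture with yellow keyways, all facing roughly +x with different angles. Measure the centres and key angles by colour.

```bash
cat >> h.py <<'E'
def collets(im,P,zt=53.,rough=None):
    """rectify the plane z=zt to a 0.25 mm/px top view round each rough xy; return ring centre and keyway angle"""
    out=[]
    for k,(x,y) in enumerate(rough):
        s=.25;n=161;g=(np.arange(n)-n//2)*s
        X,Y=np.meshgrid(x+g,y+g,indexing='ij')
        m=w2p(P,np.c_[X.ravel(),Y.ravel(),np.full(n*n,zt)]).astype(np.float32).reshape(n,n,2)
        t=cv2.remap(im,m[...,0],m[...,1],cv2.INTER_LINEAR)
        hsv=cv2.cvtColor(t,cv2.COLOR_BGR2HSV); v=hsv[...,2].astype(float)
        yel=(hsv[...,1]>110)&(abs(hsv[...,0].astype(int)-28)<12)&(v>120)
        b=cv2.GaussianBlur(np.where(yel,190,v),(0,0),3)
        gx,gy=np.gradient(b); a=np.deg2rad(np.arange(0,360,6)); best=(-1e9,)
        for cx in np.arange(-14,14.1,.5):
            for cy in np.arange(-14,14.1,.5):
                r=0
                for rad,sg in ((13.7,-1),(8.5,1)):
                    i=np.clip((cx+rad*np.cos(a))/s+n//2,0,n-1).astype(int);j=np.clip((cy+rad*np.sin(a))/s+n//2,0,n-1).astype(int)
                    r+=sg*(gx[i,j]*np.cos(a)+gy[i,j]*np.sin(a)).mean()*(1 if sg<0 else .5)
                if r>best[0]: best=(r,cx,cy)
        cx,cy=best[1:]
        I,J=np.nonzero(yel);rx=(I-n//2)*s-cx;ry=(J-n//2)*s-cy;rr=np.hypot(rx,ry);w=(rr>8)&(rr<13.7)
        ang=np.arctan2(ry[w].mean(),rx[w].mean()) if w.sum() else np.nan
        out.append((x+cx,y+cy,np.rad2deg(ang),w.sum(),best[0])); 
        cv2.circle(t,(int(cy/s)+n//2,int(cx/s)+n//2),int(14/s),(0,0,255),1)
        if w.sum(): cv2.line(t,(int(cy/s)+n//2,int(cx/s)+n//2),(int((cy+14*np.sin(ang))/s)+n//2,int((cx+14*np.cos(ang))/s)+n//2),(0,255,0),1)
        out[-1]+=(t,)
    return out
E
python3 - <<'E'
from h import *
P=bot.camera_params('wrist');P['pose']=np.load('w1.npy')
im=cv2.resize(cv2.imread('pics/w1.png'),(512,384),interpolation=cv2.INTER_AREA)
c=np.array([(317,250),(420,245),(328,335),(423,341)])/1.5
r=p2w(P,c,53);o=collets(im,P,53,r[:,:2])
for q in o: print([round(float(v),1) for v in q[:5]])
cv2.imwrite('pics/c1.png',np.hstack([q[5] for q in o]))
E
```

```text
[450.4, -352.0, -26.2, 519.0, 15.2]
[445.7, -261.8, -25.6, 493.0, 15.4]
[529.1, -344.8, 37.7, 549.0, 15.3]
[534.8, -257.3, 74.8, 560.0, 15.4]
```

View pics/c1.png

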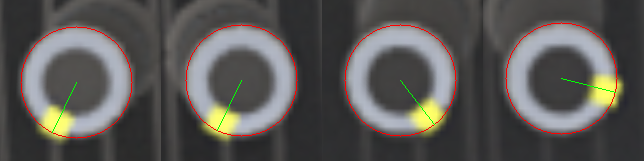

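```bash
cat > nav.py <<'E'
import json,sys,numpy as np
# commanded pose x,y,z,a ; tool R = Rz(a) diag(-1,1,-1)
def load(): return json.load(open('pose.json'))
def save(p): json.dump(list(map(float,p)),open('pose.json','w'))
def go(x,y,z,adeg):
    """print turn about tool z (first), then shift in the turned tool axes"""
    X,Y,Z,a=load(); b=np.deg2rad(adeg); d=-(b-a); c,s=np.cos(b),np.sin(b); dX,dY=x-X,y-Y
    t=[-(c*dX+s*dY),-s*dX+c*dY,-(z-Z)]
    n=int(np.ceil(abs(d)/.14)); m=int(np.ceil(max(np.linalg.norm(t)/38,1)))
    print('turn %.4f = %d x %.4f ; shift %s = %d x %s'%(d,n,d/max(n,1),np.round(t,1),m,np.round(np.array(t)/m,2)))
    save([x,y,z,b])
E
python3 - <<'E'
from nav import *
save([451.65,-296.62,285.3,0])
go(534.9,-256,110,-15.2); go(534.9,-256,33,-15.2); go(534.9,-256,140,-15.2)
E
```

```text
turn 0.2653 = 2 x 0.1326 ; shift [-69.7  61.  175.3] = 6 x [-11.61  10.17  29.22]
turn -0.0000 = 0 x -0.0000 ; shift [-0.  0. 77.] = 3 x [-0.    0.   25.67]
turn -0.0000 = 0 x -0.0000 ; shift [  -0.    0. -107.] = 3 x [ -0.     0.   -35.67]
```

Emit:
{"api": "servo_tool", "payload": {"rotation": [[0, 0, 0.1326], [0, 0, 0.1327], [0, 0, 0], [0, 0, 0], [0, 0, 0], [0, 0, 0], [0, 0, 0], [0, 0, 0], [0, 0, 0], [0, 0, 0], [0, 0, 0], [0, 0, 0], [0, 0, 0]], "translation": [[0, 0, 0], [0, 0, 0], [-11.6, 10.2, 29.2], [-11.6, 10.2, 29.2], [-11.6, 10.2, 29.2], [-11.6, 10.2, 29.2], [-11.6, 10.2, 29.2], [-11.7, 10, 29.3], [0, 0, 0], [0, 0, 25], [0, 0, 25], [0, 0, 20], [0, 0, 7]], "hand": [85, 85, 85, 85, 85, 85, 85, 85, 85, 60, 60, 60, 60]}}

```text
time: 4.8
tcp_pos: [533.9, -255.1, 32.7]
orientation: [-0.001, 0.132, 0.991, 0.0]
force: [-0.4, -0.2, 0.7]
gripper_width: 59.9
grip_force: 0.0
```

Emit:
{"api": "servo_tool", "payload": {"rotation": [[0, 0, 0], [0, 0, 0], [0, 0, 0], [0, 0, 0], [0, 0, 0], [0, 0, 0], [0, 0, 0], [0, 0, 0], [0, 0, 0], [0, 0, 0], [0, 0, 0], [0, 0, 0], [0, 0, 0], [0, 0, 0]], "translation": [[0, 0, 0], [0, 0, 0], [0, 0, 0], [0, 0, 0], [0, 0, 0], [0, 0, 0], [0, 0, 0], [0, 0, 0], [0, 0, -7], [0, 0, -30], [0, 0, -35], [0, 0, -35], [0, 0, 0], [0, 0, 0]], "hand": [20, 20, 20, 20, 20, 20, 20, 20, 20, 20, 20, 20, 20, 20], "newtons": 40}}

```text
time: 6.2
tcp_pos: [535.5, -256.2, 141.1]
orientation: [0.001, 0.132, 0.991, -0.0]
force: [-0.3, -0.2, -1.6]
gripper_width: 26.9
grip_force: 39.7
```

```bash
python3 - <<'E'
from h import *
np.set_printoptions(precision=2,suppress=True)
im,P=snap('wrist'); cv2.imwrite('pics/w2.png',cv2.resize(im,None,fx=1.5,fy=1.5,interpolation=2)); np.save('w2.npy',np.array(P['pose']))
print(np.array(P['pose'])[:3,3]); st=bot.get_state();print(st['time'],st['tcp_pos'],st['gripper_width'],st['force'])
o=collets(im,P,140+22.,[(534.9,-256)])
print([round(float(v),1) for v in o[0][:5]]); cv2.imwrite('pics/c2.png',o[0][5])
E
```

```text
[ 468.01 -237.68  269.55]
6.25 [ 534.52 -255.7   139.71] 26.78558564392477 [-0.89  0.16 -1.87]
[533.9, -255.5, 78.5, 514.0, 18.7]
```

View pics/w2.png

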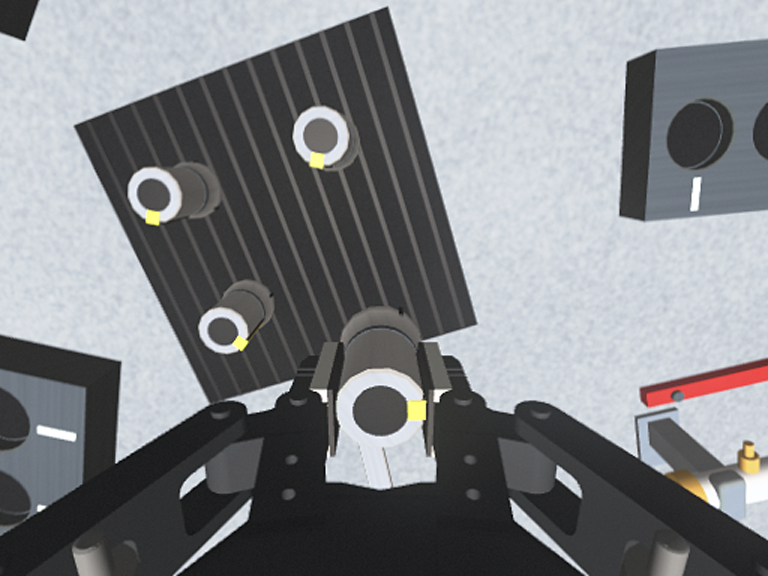

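Collet is held upright between the pads, key at (416,410) to the right as intended. On to the rack with a view from above.

```bash
python3 - <<'E'
from nav import *
save([534.9,-256,140,np.deg2rad(-15.2)])
go(495,-80,230,-100)
E
```

```text
turn 1.4800 = 11 x 0.1345 ; shift [166.4 -69.9 -90. ] = 6 x [ 27.73 -11.64 -15.  ]
```

Emit:
{"api": "servo_tool", "payload": {"rotation": [[0, 0, 0.135], [0, 0, 0.135], [0, 0, 0.135], [0, 0, 0.135], [0, 0, 0.135], [0, 0, 0.135], [0, 0, 0.135], [0, 0, 0.135], [0, 0, 0.135], [0, 0, 0.135], [0, 0, 0.13], [0, 0, 0], [0, 0, 0], [0, 0, 0], [0, 0, 0], [0, 0, 0], [0, 0, 0], [0, 0, 0], [0, 0, 0]], "translation": [[0, 0, 0], [0, 0, 0], [0, 0, 0], [0, 0, 0], [0, 0, 0], [0, 0, 0], [0, 0, 0], [0, 0, 0], [0, 0, 0], [0, 0, 0], [0, 0, 0], [27.7, -11.6, -15], [27.7, -11.6, -15], [27.7, -11.6, -15], [27.7, -11.6, -15], [27.8, -11.7, -15], [27.8, -11.8, -15], [0, 0, 0], [0, 0, 0]], "hand": [20, 20, 20, 20, 20, 20, 20, 20, 20, 20, 20, 20, 20, 20, 20, 20, 20, 20, 20]}}

```text
time: 8.15
tcp_pos: [494.5, -79.4, 229.0]
orientation: [-0.001, 0.766, 0.643, -0.001]
force: [0.7, 0.6, -1.9]
gripper_width: 27.1
grip_force: 39.8
```

```bash
cat >> h.py <<'E'
def rectify(im,P,z,x0,y0,hx,hy,s=.5):
    """top view of plane z, rows = x, columns = y; row i -> x0-hx+i*s"""
    X,Y=np.meshgrid(np.arange(x0-hx,x0+hx,s),np.arange(y0-hy,y0+hy,s),indexing='ij')
    m=w2p(P,np.c_[X.ravel(),Y.ravel(),np.full(X.size,z)]).astype(np.float32).reshape(*X.shape,2)
    return cv2.remap(im,m[...,0],m[...,1],cv2.INTER_LINEAR)
def inhand(im,P,x,y,z):
    """hole centre of the held/standing collet's top (plane z), and key angle"""
    t=rectify(im,P,z,x,y,18,18,.25); hsv=cv2.cvtColor(t,cv2.COLOR_BGR2HSV); v=hsv[...,2]
    n,l,st,ce=cv2.connectedComponentsWithStats((v<150).astype(np.uint8))
    c=[(np.hypot(*(ce[i]-72)),i) for i in range(1,n) if 600<st[i,4]<8000 and abs(st[i,2]-st[i,3])<14]
    i=min(c)[1]; cy,cx=ce[i]*.25-18
    yel=(hsv[...,1]>110)&(abs(hsv[...,0].astype(int)-28)<12)&(v>120)
    I,J=np.nonzero(yel);rx=I*.25-18-cx;ry=J*.25-18-cy;w=(np.hypot(rx,ry)>8)&(np.hypot(rx,ry)<13.7)
    return x+cx,y+cy,np.rad2deg(np.arctan2(ry[w].mean(),rx[w].mean())),st[i],w.sum()
E
python3 - <<'E'
from h import *
np.set_printoptions(precision=2,suppress=True)
P2=bot.camera_params('wrist');P2['pose']=np.load('w2.npy')
im2=cv2.resize(cv2.imread('pics/w2.png'),(512,384),interpolation=cv2.INTER_AREA)
print(inhand(im2,P2,534,-255.5,160.5))
im,P=snap('wrist'); st=bot.get_state();print(st['time'],st['tcp_pos'],st['orientation'],st['gripper_width'],st['force'],np.array(P['pose'])[:3,3])
cv2.imwrite('pics/w3.png',im); np.save('w3.npy',np.array(P['pose']))
try: print(inhand(im,P,495,-80,250.5))
except Exception as e: print(e)
t=rectify(im,P,28,510,8,70,130,.5); cv2.imwrite('pics/r3.png',np.hstack([t]))
print(bot.spot_in('wrist','rack')[:2])
E
```

```text
(np.float64(534.5170618854829), np.float64(-255.7828947368421), np.float64(76.94172864311817), array([  38,   41,   66,   67, 3458], dtype=int32), np.int64(529))
8.2 [494.51 -80.01 228.75] [-0.    0.77  0.64 -0.  ] 26.232606811552618 [ 0.86 -1.45 -1.81] [507.29 -10.23 357.58]
(np.float64(495.3144725618425), np.float64(-76.58650838783053), np.float64(-7.956811925392604), array([  52,   40,   68,   67, 3517], dtype=int32), np.int64(534))
[{'extent': [82.5, 337.2, 136.3, 74.3], 'conf': 0.84}, {'extent': [253.0, 94.9, 92.6, 184.9], 'conf': 0.71}]
```

View pics/r3.png

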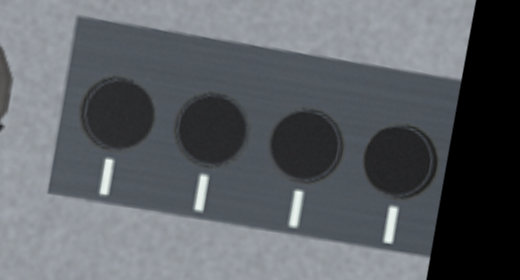

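```bash
cat >> h.py <<'E'
from nav import load
D=np.diag([-1.,1,-1]); Rz=lambda a:R.from_euler('z',a).as_matrix()
def handeye():
    cm=[(451.65,-296.62,285.3,0),(534.9,-256,140,np.deg2rad(-15.2)),(495,-80,230,np.deg2rad(-100))]
    t=[];r=[]
    for f,c in zip('123',cm):
        T=np.load('w%s.npy'%f);B=Rz(c[3])@D;t.append(B.T@(T[:3,3]-c[:3]));r.append(B.T@T[:3,:3])
    return np.mean(t,0),R.from_matrix(r).mean().as_matrix(),np.array(t)
def cmdP(c=None):
    c=c or load();P=bot.camera_params('wrist');t,r,_=handeye();B=Rz(c[3])@D;T=np.eye(4);T[:3,:3]=B@r;T[:3,3]=np.array(c[:3])+B@t;P['pose']=T;return P
def pockets(im,P,x0=510,y0=8,hx=80,hy=130,z=28):
    s=.5;t=rectify(im,P,z,x0,y0,hx,hy,s); g=cv2.GaussianBlur(t,(0,0),1.5).max(2); hsv=cv2.cvtColor(t,cv2.COLOR_BGR2HSV)
    def blobs(m,lo,hi):
        n,l,st,ce=cv2.connectedComponentsWithStats(m.astype(np.uint8)); return [(x0-hx+ce[i][1]*s,y0-hy+ce[i][0]*s,st[i,2]*s,st[i,3]*s) for i in range(1,n) if lo<st[i,4]*s*s<hi]
    return [b for b in blobs((g<58)&(g>0),800,1500)],[b for b in blobs((t.min(2)>180),40,110)],t
E
python3 - <<'E'
from h import *
np.set_printoptions(precision=2,suppress=True)
print(handeye()[2])
im3=cv2.imread('pics/w3.png'); im2=cv2.resize(cv2.imread('pics/w2.png'),(512,384),interpolation=cv2.INTER_AREA)
c2=[534.9,-256,140,np.deg2rad(-15.2)];c3=[495,-80,230,np.deg2rad(-100)]
for im,c in((im2,c2),(im3,c3)):
    P=cmdP(c); r=inhand(im,P,c[0],c[1],c[2]+20.5); print(r[:3], 'pix',w2p(P,[r[0],r[1],c[2]+20.5]), 'tool off',(Rz(c[3])@D).T@[r[0]-c[0],r[1]-c[1],0],'key-tooly',r[2]-np.rad2deg(c[3])-90)
p,l,t=pockets(im3,cmdP(c3)); print(np.array(p));print(np.array(l))
g=t.max(2);print(g[80:84:2,::20])
E
```

```text
[[  69.74   -0.45 -128.04]
 [  69.35    0.15 -129.55]
 [  70.84   -0.01 -127.58]]
(np.float64(532.9020047520047), np.float64(-255.64300564300564), np.float64(76.98303113043043)) pix [[253.2  273.81]] tool off [ 2.02 -0.18  0.  ] key-tooly 2.183031130430436
(np.float64(495.1521830394626), np.float64(-78.03743352924712), np.float64(-8.11125188204066)) pix [[253.17 273.94]] tool off [ 1.96 -0.19  0.  ] key-tooly 1.888748117959338
[[497.36 -63.42  33.5   33.  ]
 [505.12 -17.27  33.    34.  ]
 [513.    29.14  33.5   33.5 ]
 [521.21  77.28  36.5   35.  ]]
[[528.66 -70.3    6.    17.5 ]
 [536.85 -22.75   6.    18.  ]
 [544.78  24.72   6.    18.  ]
 [553.    72.17   6.    17.5 ]]
[[ 75 158 156 160  93  92  92  92  93  94  93  93  90  95  94  93  90 154
  155 159 164 164 166 161   0   0]
 [ 76 159 157 163  93  93  92  93  92  94  91  94  91  92  95  93  92  98
  154 158 163 166 165 158   0   0]]
```

```bash
python3 - <<'E'
from nav import *
go(496.8,-66.9,70,-101.7)
E
```

```text
turn 0.0297 = 1 x 0.0297 ; shift [ 13.2  -0.9 160. ] = 5 x [ 2.64 -0.18 32.  ]
```

Emit:
{"api": "servo_tool", "payload": {"rotation": [[0, 0, 0.0297], [0, 0, 0], [0, 0, 0], [0, 0, 0], [0, 0, 0], [0, 0, 0], [0, 0, 0], [0, 0, 0], [0, 0, 0], [0, 0, 0], [0, 0, 0], [0, 0, 0], [0, 0, 0]], "translation": [[0, 0, 0], [2.6, -0.2, 32], [2.6, -0.2, 32], [2.6, -0.2, 32], [2.7, -0.2, 32], [2.7, -0.1, 32], [0, 0, 0], [0, 0, 5], [0, 0, 3], [0, 0, 3], [0, 0, 3], [0, 0, 2], [0, 0, 0]], "hand": [20, 20, 20, 20, 20, 20, 20, 20, 20, 20, 20, 20, 20]}}

```text
time: 9.55
tcp_pos: [498.4, -65.9, 59.6]
orientation: [0.001, 0.775, 0.632, 0.003]
force: [-12.9, 10.0, 41.6]
gripper_width: 27.0
grip_force: 46.6
```

Emit:
{"api": "servo_tool", "payload": {"rotation": [[0, 0, 0], [0, 0, 0], [0, 0, 0], [0, 0, 0]], "translation": [[0, 0, -5], [0, 0, -11], [0, 0, 0], [0, 0, 0]], "hand": [20, 20, 20, 20]}}

```text
time: 9.95
tcp_pos: [497.5, -67.3, 70.6]
orientation: [0.001, 0.776, 0.631, 0.0]
force: [0.4, -0.1, -1.5]
gripper_width: 26.9
grip_force: 42.1
```

```bash
python3 - <<'E'
from h import *
from nav import *
np.set_printoptions(precision=2,suppress=True)
im=bot.snapshot('wrist'); cv2.imwrite('pics/w4.png',cv2.resize(im,None,fx=1.5,fy=1.5,interpolation=2)); c=load();P=cmdP()
st=bot.get_state();print(st['time'],st['tcp_pos'],st['force'],c)
r=inhand(im,P,c[0],c[1],c[2]+20.5); print(r[:3],w2p(P,[r[0],r[1],c[2]+20.5]),r[2]-np.rad2deg(c[3])-90)
p,l,t=pockets(im,P); print(np.array(p));print(np.array(l))
E
```

```text
10.0 [497.04 -67.09  70.07] [-0.3   0.86 -1.5 ] [496.8, -66.9, 70.0, -1.7749998492782333]
(np.float64(496.95449287059455), np.float64(-65.23837772397096), np.float64(-10.537940273768257)) [[253.19 274.54]] 1.162059726231746
[[ 448.51 -102.26   52.     38.  ]
 [ 503.4   -15.32   32.     32.  ]
 [ 510.97   29.63   32.5    32.5 ]
 [ 532.06 -111.27   40.     60.5 ]]
[[526.73 -68.58   6.5   18.  ]
 [534.62 -21.42   6.5   18.  ]
 [542.57  25.67   6.5   18.5 ]]
```

View pics/w4.png

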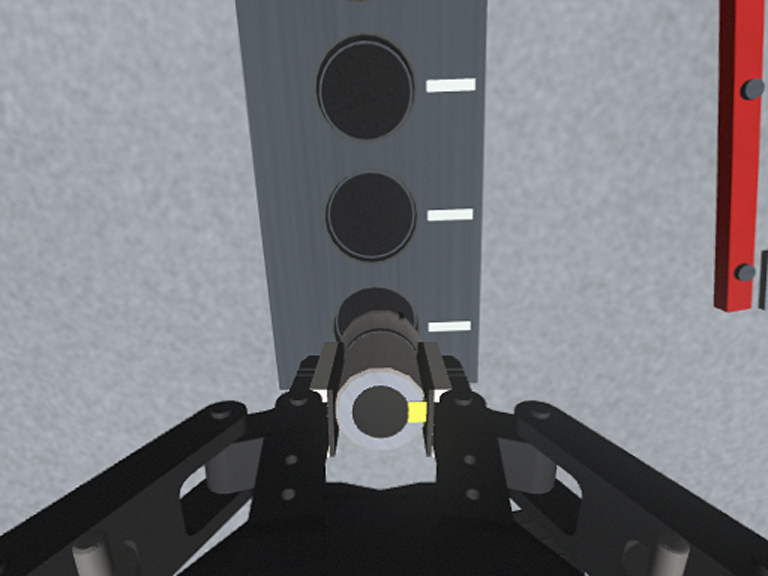

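```bash
python3 - <<'E'
from nav import *
go(494.95,-64.9,70,-100.8)
E
```

```text
turn -0.0157 = 1 x -0.0157 ; shift [ 1.6 -2.2 -0. ] = 1 x [ 1.62 -2.19 -0.  ]
```

Emit:
{"api": "servo_tool", "payload": {"rotation": [[0, 0, -0.0157], [0, 0, 0], [0, 0, 0], [0, 0, 0], [0, 0, 0], [0, 0, 0], [0, 0, 0]], "translation": [[0, 0, 0], [1.6, -2.2, 0], [0, 0, 6], [0, 0, 3], [0, 0, 2], [0, 0, 2], [0, 0, 0]], "hand": [20, 20, 20, 20, 20, 20, 20]}}

```text
time: 10.7
tcp_pos: [495.7, -64.2, 57.6]
orientation: [-0.0, 0.77, 0.638, 0.001]
force: [2.9, 2.4, -3.2]
gripper_width: 27.1
grip_force: 42.3
```

Emit:
{"api": "servo_tool", "payload": {"rotation": [[0, 0, 0], [0, 0, 0], [0, 0, 0], [0, 0, 0]], "translation": [[0, 0, 3], [0, 0, 2], [0, 0, 1], [0, 0, 0]], "hand": [20, 20, 20, 20]}}

```text
time: 11.1
tcp_pos: [495.9, -64.4, 52.1]
orientation: [0.0, 0.77, 0.638, 0.001]
force: [-2.7, 4.8, 16.6]
gripper_width: 26.7
grip_force: 44.6
```

Emit:
{"api": "servo_tool", "payload": {"rotation": [[0, 0, 0], [0, 0, 0], [0, 0, 0], [0, 0, 0], [0, 0, 0], [0, 0, 0], [0, 0, 0], [0, 0, 0], [0, 0, 0]], "translation": [[0, 0, -1], [0, 0, 0], [0, 0, 0], [0, 0, 0], [0, 0, 0], [0, 0, -18], [0, 0, -32], [0, 0, -40], [0, 0, 0]], "hand": [26, 50, 50, 50, 50, 50, 60, 80, 80]}}

```text
time: 12.0
tcp_pos: [498.2, -66.0, 146.5]
orientation: [0.004, 0.771, 0.637, 0.002]
force: [1.5, 0.2, -0.2]
gripper_width: 80.1
grip_force: 0.0
```

```bash
python3 - <<'E'
from h import *
from nav import *
np.set_printoptions(precision=2,suppress=True)
save([494.95,-64.9,142,np.deg2rad(-100.8)])
im=bot.snapshot('wrist'); cv2.imwrite('pics/w5.png',im); c=load();P=cmdP()
st=bot.get_state();print(st['time'],st['tcp_pos'],st['force'],st['gripper_width'])
print(inhand(im,P,495,-63.2,71)[:3])
p,l,t=pockets(im,P); print(np.array(l))
go(527.3,-343.2,110,39.7-90); go(527.3,-343.2,33,39.7-90);go(527.3,-343.2,140,39.7-90); 
go(503,-18,70,-100.8)
E
```

```text
12.05 [496.94 -65.64 144.31] [ 0.88 -0.28 -0.6 ] 80.05429027317153
(np.float64(491.80331431676177), np.float64(-62.34921217060582), np.float64(-10.516619879671953))
[[523.11 -66.25   6.    17.5 ]
 [531.   -20.     6.    17.5 ]
 [538.6   26.36   6.    17.5 ]
 [546.45  72.78   6.    17.5 ]]
turn -0.8814 = 7 x -0.1259 ; shift [-234.8 -152.9   32. ] = 8 x [-29.35 -19.11   4.  ]
turn -0.0000 = 0 x -0.0000 ; shift [-0.  0. 77.] = 3 x [-0.    0.   25.67]
turn -0.0000 = 0 x -0.0000 ; shift [  -0.    0. -107.] = 3 x [ -0.     0.   -35.67]
turn 0.8814 = 7 x 0.1259 ; shift [314.9 -84.8  70. ] = 9 x [34.99 -9.42  7.78]
```

Emit:
{"api": "servo_tool", "payload": {"rotation": [[0, 0, -0.1259], [0, 0, -0.1259], [0, 0, -0.1259], [0, 0, -0.1259], [0, 0, -0.1259], [0, 0, -0.1259], [0, 0, -0.126], [0, 0, 0], [0, 0, 0], [0, 0, 0], [0, 0, 0], [0, 0, 0], [0, 0, 0], [0, 0, 0], [0, 0, 0], [0, 0, 0], [0, 0, 0]], "translation": [[0, 0, 0], [0, 0, 0], [0, 0, 0], [0, 0, 0], [0, 0, 0], [0, 0, 0], [0, 0, 0], [-29.4, -19.1, 4], [-29.4, -19.1, 4], [-29.4, -19.1, 4], [-29.4, -19.1, 4], [-29.3, -19.1, 4], [-29.3, -19.1, 4], [-29.3, -19.1, 4], [-29.3, -19.2, 4], [0, 0, 0], [0, 0, 0]], "hand": [80, 80, 80, 80, 80, 80, 80, 80, 80, 80, 80, 80, 80, 80, 70, 60, 60]}}

```text
time: 13.75
tcp_pos: [526.1, -343.1, 108.0]
orientation: [-0.002, 0.426, 0.905, 0.0]
force: [0.0, 0.8, 0.2]
gripper_width: 60.5
grip_force: 0.0
```

Emit:
{"api": "servo_tool", "payload": {"rotation": [[0, 0, 0], [0, 0, 0], [0, 0, 0], [0, 0, 0], [0, 0, 0], [0, 0, 0], [0, 0, 0], [0, 0, 0], [0, 0, 0], [0, 0, 0], [0, 0, 0], [0, 0, 0], [0, 0, 0], [0, 0, 0], [0, 0, 0], [0, 0, 0]], "translation": [[0, 0, 30], [0, 0, 30], [0, 0, 17], [0, 0, 0], [0, 0, 0], [0, 0, 0], [0, 0, 0], [0, 0, 0], [0, 0, 0], [0, 0, 0], [0, 0, 0], [0, 0, -7], [0, 0, -30], [0, 0, -35], [0, 0, -35], [0, 0, 0]], "hand": [60, 60, 60, 60, 60, 20, 20, 20, 20, 20, 20, 20, 20, 20, 20, 20]}}

```text
time: 15.35
tcp_pos: [529.9, -345.4, 145.7]
orientation: [0.004, 0.425, 0.905, -0.001]
force: [1.5, -0.1, -1.8]
gripper_width: 26.7
grip_force: 39.8
```

Emit:
{"api": "servo_tool", "payload": {"rotation": [[0, 0, 0.1259], [0, 0, 0.1259], [0, 0, 0.1259], [0, 0, 0.1259], [0, 0, 0.1259], [0, 0, 0.1259], [0, 0, 0.126], [0, 0, 0], [0, 0, 0], [0, 0, 0], [0, 0, 0], [0, 0, 0], [0, 0, 0], [0, 0, 0], [0, 0, 0], [0, 0, 0]], "translation": [[0, 0, 0], [0, 0, 0], [0, 0, 0], [0, 0, 0], [0, 0, 0], [0, 0, 0], [0, 0, 0], [35, -9.4, 0], [35, -9.4, 0], [35, -9.4, 0], [35, -9.4, 0], [35, -9.4, 0], [35, -9.4, 0], [35, -9.4, 0], [35, -9.5, 0], [34.9, -9.5, 0]], "hand": [20, 20, 20, 20, 20, 20, 20, 20, 20, 20, 20, 20, 20, 20, 20, 20]}}

```text
time: 16.95
tcp_pos: [502.0, -16.6, 139.4]
orientation: [-0.0, 0.771, 0.637, -0.0]
force: [0.6, 0.8, -1.3]
gripper_width: 26.8
grip_force: 39.8
```

Emit:
{"api": "servo_tool", "payload": {"rotation": [[0, 0, 0], [0, 0, 0], [0, 0, 0], [0, 0, 0], [0, 0, 0], [0, 0, 0]], "translation": [[0, 0, 0], [0, 0, 30], [0, 0, 25], [0, 0, 10], [0, 0, 0], [0, 0, 0]], "hand": [20, 20, 20, 20, 20, 20]}}

```text
time: 17.55
tcp_pos: [503.3, -18.4, 75.3]
orientation: [0.0, 0.771, 0.637, -0.0]
force: [0.5, -0.0, -1.3]
gripper_width: 26.5
grip_force: 39.9
```

```bash
cat > ins.py <<'E'
from h import *
from nav import *
def main(k,c,f):
    """k: pocket number; c: commanded pose xyz a(deg); prints shift to centre over the pocket and the key error"""
    np.set_printoptions(precision=2,suppress=True)
    save([*c[:3],np.deg2rad(c[3])]); c=load(); im=bot.snapshot('wrist'); cv2.imwrite('pics/'+f,im)
    st=bot.get_state(); print(st['time'],st['tcp_pos'],st['gripper_width'],st['force'])
    P=cmdP(); r=inhand(im,P,c[0],c[1],c[2]+20.5)
    l=sorted(pockets(im,P)[1],key=lambda b:b[1]); l=np.array([b[:2] for b in l]); print(l)
    d=l[-1]-l[0]; yaw=np.arctan2(-d[0],d[1]); n=round(np.hypot(*d)/48); print('pitch',np.hypot(*d)/n,'yaw',np.rad2deg(yaw),'collet',r[:3],w2p(P,[r[0],r[1],c[2]+20.5]))
    x=np.array([np.cos(yaw),np.sin(yaw)]); pk=l-32*x; print('pockets',pk)
    e=pk-np.array(r[:2]); j=np.argmin(np.hypot(*e.T)); print('shift',e[j],'turn a by',np.rad2deg(yaw)-r[2])
    a=np.rad2deg(c[3])+np.rad2deg(yaw)-r[2]; go(c[0]+e[j][0],c[1]+e[j][1],c[2],a); print(load())
E
python3 -c "
from ins import *
main(3,(503,-18,75,-100.8),'w6.png')"
```

```text
17.6 [503.75 -18.46  75.8 ] 26.860606361744 [ 0.46 -0.25 -1.19]
[[535.49 -21.45]
 [543.44  25.84]
 [551.34  73.12]]
pitch 47.94398182114861 yaw -9.515301380632813 collet (np.float64(502.72339527027026), np.float64(-18.6171875), np.float64(-12.959595944332763)) [[253.26 279.16]]
pockets [[503.93 -16.16]
 [511.88  31.13]
 [519.78  78.41]]
shift [1.2  2.45] turn a by 3.44429456369995
turn -0.0601 = 1 x -0.0601 ; shift [ 2.6  0.9 -0. ] = 1 x [ 2.59  0.88 -0.  ]
[504.20238433322857, -15.545759150436144, 75.0, -1.6991776054651784]
```

Emit:
{"api": "servo_tool", "payload": {"rotation": [[0, 0, -0.06], [0, 0, 0], [0, 0, 0], [0, 0, 0], [0, 0, 0], [0, 0, 0], [0, 0, 0]], "translation": [[0, 0, 0], [2.6, 0.9, 0], [0, 0, 11], [0, 0, 3], [0, 0, 2], [0, 0, 2], [0, 0, 0]], "hand": [20, 20, 20, 20, 20, 20, 20]}}

```text
time: 18.3
tcp_pos: [504.0, -15.5, 56.6]
orientation: [-0.0, 0.751, 0.66, -0.0]
force: [-0.7, 1.4, -1.9]
gripper_width: 27.2
grip_force: 39.9
```

Emit:
{"api": "servo_tool", "payload": {"rotation": [[0, 0, 0], [0, 0, 0], [0, 0, 0], [0, 0, 0]], "translation": [[0, 0, 3], [0, 0, 2], [0, 0, 1], [0, 0, 0]], "hand": [20, 20, 20, 20]}}

```text
time: 18.7
tcp_pos: [504.6, -15.6, 53.4]
orientation: [0.001, 0.751, 0.66, 0.0]
force: [-7.7, 0.9, 23.2]
gripper_width: 26.9
grip_force: 42.5
```

```bash
python3 - <<'E'
from nav import *
save([504.2,-15.55,141,np.deg2rad(-97.36)])
go(443.9,-260.2,110,-113.6);go(443.9,-260.2,140,-113.6); go(511.5,29.5,140,-99)
E
```

```text
turn 0.2834 = 3 x 0.0945 ; shift [-248.3   42.7   31. ] = 7 x [-35.48   6.1    4.43]
turn -0.0000 = 0 x -0.0000 ; shift [  0.   0. -30.] = 1 x [  0.   0. -30.]
turn -0.2548 = 2 x -0.1274 ; shift [296.7  21.4  -0. ] = 8 x [37.09  2.68 -0.  ]
```

Emit:
{"api": "servo_tool", "payload": {"rotation": [[0, 0, 0], [0, 0, 0], [0, 0, 0], [0, 0, 0], [0, 0, 0], [0, 0, 0], [0, 0, 0], [0, 0, 0], [0, 0, 0], [0, 0, 0]], "translation": [[0, 0, -1], [0, 0, 0], [0, 0, 0], [0, 0, 0], [0, 0, 0], [0, 0, -19], [0, 0, -30], [0, 0, -40], [0, 0, 0], [0, 0, 0]], "hand": [26, 50, 50, 50, 50, 50, 60, 80, 80, 80]}}

```text
time: 19.7
tcp_pos: [505.0, -15.7, 141.6]
orientation: [0.001, 0.751, 0.66, 0.001]
force: [-0.3, -0.8, -0.1]
gripper_width: 79.8
grip_force: 0.0
```

```bash
python3 - <<'E'
from h import *
np.set_printoptions(precision=2,suppress=True)
st=bot.get_state();print(st['time'],st['tcp_pos'],st['gripper_width'])
a=bot.snapshot('wrist'); b=bot.snapshot('side')
P=cmdP([504.2,-15.55,141,np.deg2rad(-97.36)])
p,l,t=pockets(a,P); print(np.array(l)); print(inhand(a,P,504,-16,71)[:3])
S=bot.camera_params('side'); u,v=w2p(S,[505,5,40])[0].astype(int)
b=cv2.resize(b[v-40:v+50,u-50:u+50],None,fx=4,fy=4,interpolation=2); a=cv2.resize(a,(480,360))
cv2.imwrite('pics/p3.png',np.hstack([b[:360],a]))
E
```

```text
19.7 [504.96 -15.66 141.62] 79.84081001498079
[[526.12 -68.49   6.    17.5 ]
 [534.19 -21.43   6.    18.  ]
 [541.97  25.77   6.    17.5 ]
 [549.93  72.92   6.5   17.5 ]]
(np.float64(502.68643735286423), np.float64(-17.447227308396545), np.float64(-9.262654995330385))
```

View pics/p3.png

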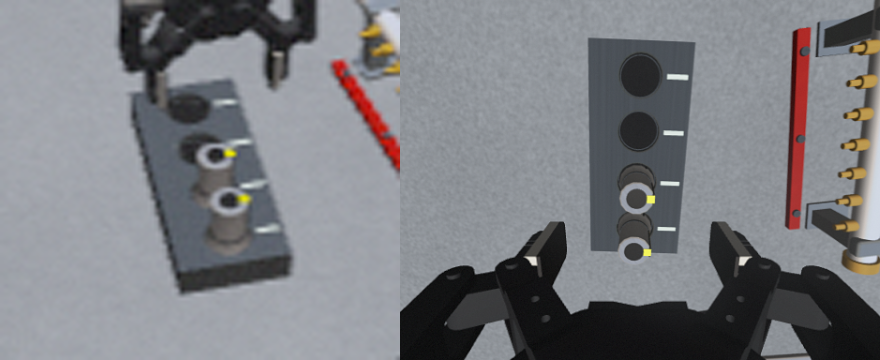

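Both placed collets stand in pockets 4 and 3 with keys beside the white lines. On to the third.

Emit:
{"api": "servo_tool", "payload": {"rotation": [[0, 0, 0.0945], [0, 0, 0.0945], [0, 0, 0.0944], [0, 0, 0], [0, 0, 0], [0, 0, 0], [0, 0, 0], [0, 0, 0], [0, 0, 0], [0, 0, 0], [0, 0, 0], [0, 0, 0]], "translation": [[0, 0, 0], [0, 0, 0], [0, 0, 0], [-35.5, 6.1, 0], [-35.5, 6.1, 0], [-35.5, 6.1, 0], [-35.5, 6.1, 0], [-35.5, 6.1, 10], [-35.4, 6.1, 10], [-35.4, 6.1, 11], [0, 0, 0], [0, 0, 0]], "hand": [80, 80, 80, 80, 80, 80, 80, 80, 80, 80, 60, 60]}}

```text
time: 21.0
tcp_pos: [442.6, -259.8, 108.3]
orientation: [-0.002, 0.837, 0.547, -0.0]
force: [-0.1, 0.3, -0.5]
gripper_width: 60.0
grip_force: 0.0
```

Emit:
{"api": "servo_tool", "payload": {"rotation": [[0, 0, 0], [0, 0, 0], [0, 0, 0], [0, 0, 0], [0, 0, 0], [0, 0, 0], [0, 0, 0], [0, 0, 0], [0, 0, 0], [0, 0, 0], [0, 0, 0], [0, 0, 0], [0, 0, 0], [0, 0, 0], [0, 0, 0], [0, 0, 0]], "translation": [[0, 0, 30], [0, 0, 30], [0, 0, 17], [0, 0, 0], [0, 0, 0], [0, 0, 0], [0, 0, 0], [0, 0, 0], [0, 0, 0], [0, 0, 0], [0, 0, 0], [0, 0, -7], [0, 0, -30], [0, 0, -35], [0, 0, -35], [0, 0, 0]], "hand": [60, 60, 60, 60, 60, 20, 20, 20, 20, 20, 20, 20, 20, 20, 20, 20]}}

```text
time: 22.6
tcp_pos: [446.4, -262.2, 144.8]
orientation: [0.004, 0.837, 0.548, 0.001]
force: [0.6, -0.1, -1.3]
gripper_width: 27.0
grip_force: 39.9
```

Emit:
{"api": "servo_tool", "payload": {"rotation": [[0, 0, -0.1274], [0, 0, -0.1274], [0, 0, 0], [0, 0, 0], [0, 0, 0], [0, 0, 0], [0, 0, 0], [0, 0, 0], [0, 0, 0], [0, 0, 0], [0, 0, 0], [0, 0, 0], [0, 0, 0], [0, 0, 0], [0, 0, 0], [0, 0, 0]], "translation": [[0, 0, 0], [0, 0, 0], [37.1, 2.7, 0], [37.1, 2.7, 0], [37.1, 2.7, 0], [37.1, 2.7, 0], [37.1, 2.7, 0], [37.1, 2.7, 0], [37.1, 2.6, 0], [37, 2.6, 0], [0, 0, 0], [0, 0, 30], [0, 0, 25], [0, 0, 10], [0, 0, 0], [0, 0, 0]], "hand": [20, 20, 20, 20, 20, 20, 20, 20, 20, 20, 20, 20, 20, 20, 20, 20]}}

```text
time: 24.2
tcp_pos: [511.7, 29.1, 75.4]
orientation: [0.0, 0.761, 0.649, 0.0]
force: [0.2, -0.2, -1.7]
gripper_width: 26.8
grip_force: 39.8
```

```bash
python3 -c "
from ins import *
main(2,(511.5,29.5,75,-99),'w7.png')"
```

```text
24.25 [512.22  29.1   75.86] 26.916104163578687 [ 0.24  0.25 -1.63]
[[543.62  25.91]
 [551.37  73.18]]
pitch 47.89820340418053 yaw -9.31022302954267 collet (np.float64(511.31474269819194), np.float64(29.696453407510432), np.float64(-11.794496796270405)) [[253.12 277.52]]
pockets [[512.04  31.09]
 [519.79  78.36]]
shift [0.73 1.39] turn a by 2.4842737667277355
turn -0.0434 = 1 x -0.0434 ; shift [ 1.5  0.6 -0. ] = 1 x [ 1.47  0.57 -0.  ]
[512.2290997336263, 30.892373857027202, 75.0, -1.6845172027240656]
```

Emit:
{"api": "servo_tool", "payload": {"rotation": [[0, 0, -0.043], [0, 0, 0], [0, 0, 0], [0, 0, 0], [0, 0, 0], [0, 0, 0], [0, 0, 0]], "translation": [[0, 0, 0], [1.5, 0.6, 0], [0, 0, 11], [0, 0, 3], [0, 0, 2], [0, 0, 2], [0, 0, 0]], "hand": [20, 20, 20, 20, 20, 20, 20]}}

```text
time: 24.95
tcp_pos: [512.0, 31.0, 56.6]
orientation: [-0.0, 0.746, 0.666, -0.0]
force: [-0.3, -0.3, -1.3]
gripper_width: 27.0
grip_force: 39.8
```

```bash
python3 - <<'E'
from nav import *
save([512.2,30.9,140,np.deg2rad(-96.5)])
go(448.6,-350.4,140,-114.2); go(519.5,76.9,140,-98)
E
```

```text
turn 0.3089 = 3 x 0.1030 ; shift [-373.9   98.3   -0. ] = 11 x [-33.99   8.94  -0.  ]
turn -0.2827 = 3 x -0.0942 ; shift [433.   10.7  -0. ] = 12 x [36.08  0.9  -0.  ]
```

Emit:
{"api": "servo_tool", "payload": {"rotation": [[0, 0, 0], [0, 0, 0], [0, 0, 0], [0, 0, 0], [0, 0, 0], [0, 0, 0], [0, 0, 0], [0, 0, 0], [0, 0, 0], [0, 0, 0], [0, 0, 0], [0, 0, 0], [0, 0, 0]], "translation": [[0, 0, 3], [0, 0, 2], [0, 0, 1], [0, 0, -1], [0, 0, 0], [0, 0, 0], [0, 0, 0], [0, 0, 0], [0, 0, -18], [0, 0, -30], [0, 0, -40], [0, 0, 0], [0, 0, 0]], "hand": [20, 20, 20, 26, 50, 50, 50, 50, 50, 60, 80, 80, 80]}}

```text
time: 26.25
tcp_pos: [513.0, 30.9, 140.7]
orientation: [0.001, 0.746, 0.666, 0.001]
force: [-0.3, 0.4, 0.4]
gripper_width: 80.0
grip_force: 0.0
```

Emit:
{"api": "servo_tool", "payload": {"rotation": [[0, 0, 0.103], [0, 0, 0.103], [0, 0, 0.1029], [0, 0, 0], [0, 0, 0], [0, 0, 0], [0, 0, 0], [0, 0, 0], [0, 0, 0], [0, 0, 0], [0, 0, 0], [0, 0, 0], [0, 0, 0], [0, 0, 0], [0, 0, 0], [0, 0, 0]], "translation": [[0, 0, 0], [0, 0, 0], [0, 0, 0], [-34, 9, 0], [-34, 9, 0], [-34, 9, 0], [-34, 9, 0], [-34, 9, 0], [-34, 9, 0], [-34, 9, 0], [-34, 9, 0], [-34, 9, 0], [-34, 9, 0], [-33.9, 8.3, 0], [0, 0, 0], [0, 0, 0]], "hand": [80, 80, 80, 80, 80, 80, 80, 80, 80, 80, 80, 80, 80, 70, 60, 60]}}

```text
time: 27.85
tcp_pos: [447.3, -350.0, 138.1]
orientation: [-0.002, 0.84, 0.542, -0.0]
force: [-0.4, 0.6, 0.6]
gripper_width: 60.1
grip_force: 0.0
```

Emit:
{"api": "servo_tool", "payload": {"rotation": [[0, 0, 0], [0, 0, 0], [0, 0, 0], [0, 0, 0], [0, 0, 0], [0, 0, 0], [0, 0, 0], [0, 0, 0], [0, 0, 0], [0, 0, 0], [0, 0, 0], [0, 0, 0], [0, 0, 0], [0, 0, 0], [0, 0, 0], [0, 0, 0], [0, 0, 0]], "translation": [[0, 0, 30], [0, 0, 30], [0, 0, 30], [0, 0, 17], [0, 0, 0], [0, 0, 0], [0, 0, 0], [0, 0, 0], [0, 0, 0], [0, 0, 0], [0, 0, 0], [0, 0, 0], [0, 0, -7], [0, 0, -30], [0, 0, -35], [0, 0, -35], [0, 0, 0]], "hand": [60, 60, 60, 60, 60, 60, 20, 20, 20, 20, 20, 20, 20, 20, 20, 20, 20]}}

```text
time: 29.55
tcp_pos: [450.7, -352.7, 145.2]
orientation: [0.004, 0.84, 0.543, 0.001]
force: [1.0, -0.9, -0.8]
gripper_width: 27.2
grip_force: 39.9
```

Emit:
{"api": "servo_tool", "payload": {"rotation": [[0, 0, -0.0942], [0, 0, -0.0942], [0, 0, -0.0943], [0, 0, 0], [0, 0, 0], [0, 0, 0], [0, 0, 0], [0, 0, 0], [0, 0, 0], [0, 0, 0], [0, 0, 0], [0, 0, 0], [0, 0, 0], [0, 0, 0], [0, 0, 0], [0, 0, 0], [0, 0, 0]], "translation": [[0, 0, 0], [0, 0, 0], [0, 0, 0], [36, 0.9, 0], [36, 0.9, 0], [36, 0.9, 0], [36, 0.9, 0], [36, 0.9, 0], [36, 0.9, 0], [36, 0.9, 0], [36, 0.9, 0], [36, 0.9, 0], [36, 0.9, 0], [36, 0.9, 0], [37, 0.8, 0], [0, 0, 0], [0, 0, 0]], "hand": [20, 20, 20, 20, 20, 20, 20, 20, 20, 20, 20, 20, 20, 20, 20, 20, 20]}}

```text
time: 31.25
tcp_pos: [518.8, 77.5, 139.3]
orientation: [-0.0, 0.754, 0.657, -0.001]
force: [-0.2, -0.3, -1.3]
gripper_width: 26.8
grip_force: 39.8
```

Emit:
{"api": "servo_tool", "payload": {"rotation": [[0, 0, 0], [0, 0, 0], [0, 0, 0], [0, 0, 0], [0, 0, 0]], "translation": [[0, 0, 30], [0, 0, 25], [0, 0, 10], [0, 0, 0], [0, 0, 0]], "hand": [20, 20, 20, 20, 20]}}

```text
time: 31.75
tcp_pos: [519.9, 76.2, 75.5]
orientation: [0.0, 0.755, 0.655, 0.0]
force: [0.1, -0.8, -1.7]
gripper_width: 27.1
grip_force: 39.8
```

```bash
python3 - <<'E'
from ins import *
c=(519.5,76.9,75,np.deg2rad(-98)); im=bot.snapshot('wrist'); cv2.imwrite('pics/w8.png',im)
st=bot.get_state(); print(st['time'],st['tcp_pos'],st['gripper_width'])
P=cmdP(c); r=inhand(im,P,c[0],c[1],95.5); print(r[:3],w2p(P,[r[0],r[1],95.5])); print(np.array(pockets(im,P)[1]))
E
```

```text
31.8 [520.37094354  76.39314201  75.94928746] 26.735175321605286
(np.float64(519.3186542669584), np.float64(76.93918216630198), np.float64(-9.455108878293748)) [[253.18974135 277.82615995]]
[[551.14897959  73.62653061   6.          18.        ]]
```

Emit:
{"api": "servo_tool", "payload": {"rotation": [[0, 0, 0], [0, 0, 0], [0, 0, 0], [0, 0, 0], [0, 0, 0], [0, 0, 0]], "translation": [[2, 0, 0], [0, 0, 11], [0, 0, 3], [0, 0, 2], [0, 0, 2], [0, 0, 0]], "hand": [20, 20, 20, 20, 20, 20]}}

```text
time: 32.4
tcp_pos: [519.6, 78.9, 56.7]
orientation: [-0.0, 0.755, 0.656, -0.0]
force: [0.5, -0.2, -2.1]
gripper_width: 27.0
grip_force: 39.8
```

Emit:
{"api": "servo_tool", "payload": {"rotation": [[0, 0, 0], [0, 0, 0], [0, 0, 0], [0, 0, 0], [0, 0, 0], [0, 0, 0], [0, 0, 0], [0, 0, 0], [0, 0, 0], [0, 0, 0], [0, 0, 0], [0, 0, 0], [0, 0, 0]], "translation": [[0, 0, 3], [0, 0, 2], [0, 0, 1], [0, 0, -1], [0, 0, 0], [0, 0, 0], [0, 0, 0], [0, 0, 0], [0, 0, -18], [0, 0, -30], [0, 0, -40], [0, 0, 0], [0, 0, 0]], "hand": [20, 20, 20, 26, 50, 50, 50, 50, 50, 60, 80, 80, 80]}}

```text
time: 33.7
tcp_pos: [520.6, 78.9, 140.7]
orientation: [0.001, 0.755, 0.656, 0.001]
force: [-0.7, -0.5, -0.5]
gripper_width: 80.3
grip_force: 0.0
```

```bash
python3 - <<'E'
from nav import *
save([519.8,78.9,140,np.deg2rad(-98)])
go(400,10,240,0)
E
```

```text
turn -1.7104 = 13 x -0.1316 ; shift [ 119.8  -68.9 -100. ] = 5 x [ 23.96 -13.78 -20.  ]
```

Emit:
{"api": "servo_tool", "payload": {"rotation": [[0, 0, -0.1316], [0, 0, -0.1316], [0, 0, -0.1316], [0, 0, -0.1316], [0, 0, -0.1316], [0, 0, -0.1316], [0, 0, -0.1316], [0, 0, -0.1316], [0, 0, -0.1316], [0, 0, -0.1316], [0, 0, -0.1316], [0, 0, -0.1316], [0, 0, -0.1312], [0, 0, 0], [0, 0, 0], [0, 0, 0], [0, 0, 0], [0, 0, 0], [0, 0, 0], [0, 0, 0]], "translation": [[0, 0, -5], [0, 0, -5], [0, 0, 0], [0, 0, 0], [0, 0, 0], [0, 0, 0], [0, 0, 0], [0, 0, 0], [0, 0, 0], [0, 0, 0], [0, 0, 0], [0, 0, 0], [0, 0, 0], [24, -13.8, -18], [24, -13.8, -18], [24, -13.8, -18], [24, -13.8, -18], [23.8, -13.7, -18], [0, 0, 0], [0, 0, 0]], "hand": [80, 80, 80, 80, 80, 80, 80, 0, 0, 0, 0, 0, 0, 0, 0, 0, 0, 0, 0, 0]}}

```text
time: 35.7
tcp_pos: [399.7, 9.9, 239.2]
orientation: [-0.0, 0.001, 1.0, 0.0]
force: [-0.3, 0.3, -0.3]
gripper_width: 0.1
grip_force: 0.0
```

```bash
python3 - <<'E'
from h import *
np.set_printoptions(precision=2,suppress=True)
st=bot.get_state();print(st['time'],st['tcp_pos'],st['orientation'],st['gripper_width'])
im=bot.snapshot('wrist'); cv2.imwrite('pics/w9.png',cv2.resize(im,None,fx=1.5,fy=1.5,interpolation=2))
P=cmdP([400,10,240,0]); print(np.array(pockets(im,P,510,8,100,150)[1]))
E
```

```text
35.7 [399.66   9.93 239.23] [-0.  0.  1.  0.] 0.07257171403113205
[]
```

View pics/w9.png

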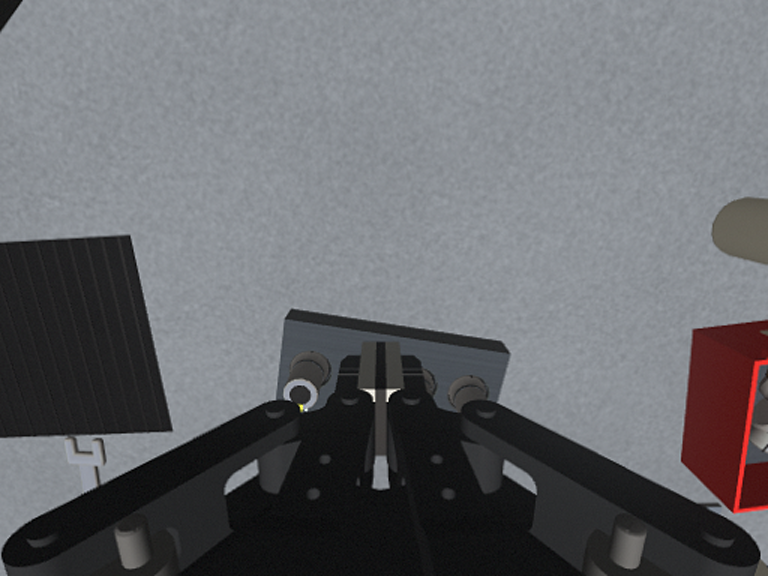

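The rack (near edge from (288,318) to (509,352)) and its collets stand behind the closed fingers; this view is poor for tracking, so I use the fixed cameras' white-line blobs and the red bar.

```bash
cat > trk.py <<'E'
from h import *
np.set_printoptions(precision=2,suppress=True)
L0=[(31.9,s) for s in (72,24,-24,-72)]
def rack(cam='scene',x0=560,y0=0,v=False):
    im=bot.snapshot(cam);P=bot.camera_params(cam)
    n=3 # upsampled top view at z=28
    s=.5;hx,hy=130,170;t=rectify(im,P,28,x0,y0,hx,hy,s);m=(t.min(2)>165)&(np.ptp(t.astype(int),2)<40)
    k,l,st,ce=cv2.connectedComponentsWithStats(m.astype(np.uint8))
    b=[(x0-hx+ce[i][1]*s,y0-hy+ce[i][0]*s,st[i,3]*s,st[i,2]*s,st[i,4]*s*s) for i in range(1,k) if 25<st[i,4]*s*s<130]
    return np.array(b),t,im
def pose(b):
    b=b[np.argsort(-b[:,1])][:,:2];d=b[0]-b[-1];yaw=np.arctan2(-d[0],d[1]);x=np.array([np.cos(yaw),np.sin(yaw)])
    return b.mean(0)-31.9*x,np.rad2deg(yaw),np.hypot(*d)
E
python3 - <<'E'
from trk import *
for c in('scene','side'):
    b,t,im=rack(c); print(c);print(b); 
    P=bot.camera_params(c); r=rectify(im,P,10,660,20,60,160,.5); cv2.imwrite('pics/bar_%s.png'%c,r)
    if c=='scene': R1=r
im=cv2.imread('pics/w3.png');r3=rectify(im,cmdP([495,-80,230,np.deg2rad(-100)]),10,660,20,60,160,.5)
im=cv2.imread('pics/w6.png');r6=rectify(im,cmdP([503,-18,75,np.deg2rad(-100.8)]),10,660,20,60,160,.5)
for n,r in(('scene',R1),('side',r),('w3',r3),('w6',r6)):
    h=cv2.cvtColor(r,cv2.COLOR_BGR2HSV);m=((h[...,0]<8)|(h[...,0]>172))&(h[...,1]>130)&(h[...,2]>90)
    J=np.nonzero(m.any(0))[0]
    if len(J)==0: print(n,'none');continue
    top=[600+.5*m[:,j].argmax() for j in J]; y=-140+.5*J; k=np.polyfit(y[10:-10],top[10:-10],1); print(n,'y',y[0],y[-1],'near x at ends',np.polyval(k,[y[0],y[-1]]),'yaw',-np.rad2deg(k[0]))
cv2.imwrite('pics/bars.png',np.vstack([R1,r,r3,r6]))
E
```

```text
scene
[[533.51 -56.41  13.     5.    43.  ]
 [540.04  -8.66  15.5    6.    55.5 ]
 [684.84 -75.74  11.     7.    64.  ]]
side
[[532.29 -55.08  12.     5.5   34.75]
 [541.4   -7.95  13.     5.5   40.25]
 [555.13  39.51   9.5    4.5   26.75]]
scene y -98.0 101.0 near x at ends [664.1  666.26] yaw -0.6199951880238213
side y -100.5 104.0 near x at ends [661.97 664.92] yaw -0.8272808078881341
w3 y -98.5 81.5 near x at ends [663.72 666.56] yaw -0.9037858722391526
w6 y -96.5 90.5 near x at ends [661.71 664.34] yaw -0.8072287008254664
```

View pics/bars.png

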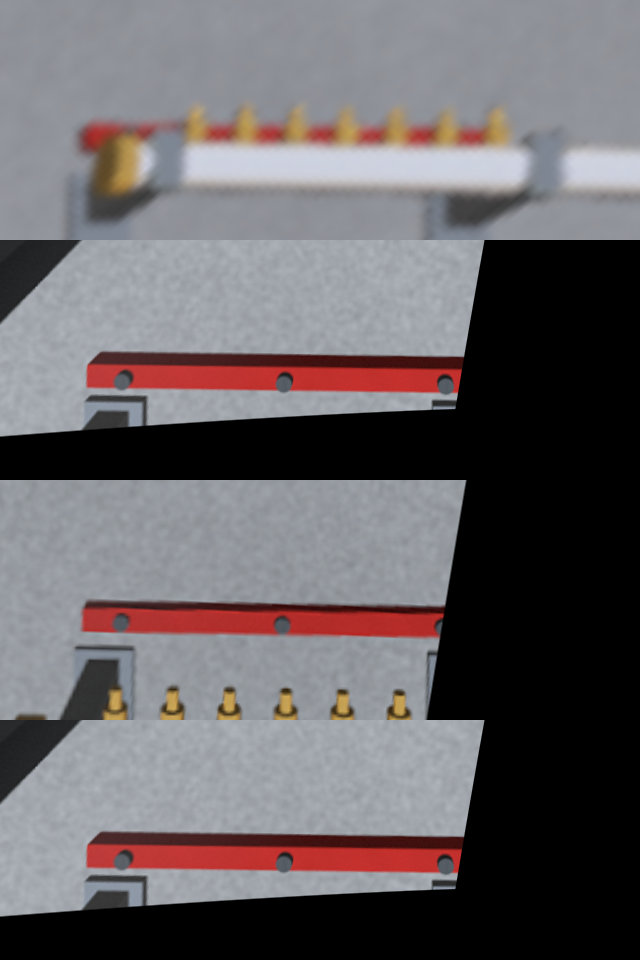

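```bash
cat > trk.py <<'E'
from h import *
np.set_printoptions(precision=2,suppress=True)
def rack(cam='scene',x0=560,y0=0,thr=30):
    """white line blobs, by top-hat on the z=28 top view"""
    im=bot.snapshot(cam);P=bot.camera_params(cam)
    s=.5;hx,hy=130,170;t=rectify(im,P,28,x0,y0,hx,hy,s);g=t.min(2)
    th=cv2.morphologyEx(g,cv2.MORPH_TOPHAT,np.ones((21,21),np.uint8)); th=np.minimum(th,cv2.morphologyEx(g,cv2.MORPH_TOPHAT,np.ones((60,23),np.uint8)))
    k,l,st,ce=cv2.connectedComponentsWithStats((th>thr).astype(np.uint8))
    out=[]
    for i in range(1,k):
        if 25<st[i,4]*s*s<200 and st[i,3]>st[i,2]*1.3:
            I,J=np.nonzero(l==i);w=th[I,J].astype(float)
            out.append((x0-hx+(I*w).sum()/w.sum()*s,y0-hy+(J*w).sum()/w.sum()*s,st[i,3]*s,st[i,2]*s,w.mean()))
    return np.array(out),t,im
def pose(b):
    b=np.array(b);b=b[np.argsort(-b[:,1])][:,:2];k=np.polyfit(b[:,1],b[:,0],1);yaw=-np.arctan(k[0]);x=np.array([np.cos(yaw),np.sin(yaw)])
    return b.mean(0)-31.9*x,np.rad2deg(yaw),np.hypot(*(b[0]-b[-1]))
E
python3 - <<'E'
from trk import *
for c in('scene','side'):
    b,t,im=rack(c); print(c);print(b); cv2.imwrite('pics/t_%s.png'%c,t)
a=cv2.imread('pics/t_scene.png');b=cv2.imread('pics/t_side.png');cv2.imwrite('pics/tt.png',np.vstack([a[60:360],b[60:360]]))
E
```

```text
scene
[[484.91 -22.18  23.    14.5   44.48]
 [492.17  59.    23.5   16.5   41.3 ]
 [502.72  76.19  20.5   14.    44.3 ]
 [502.98 108.36  26.5   16.    41.14]
 [533.26 -56.34  18.5    9.5   58.76]
 [539.82  -8.64  22.    10.    59.5 ]
 [547.62  38.63  19.5    9.5   48.34]
 [556.25  86.29  19.5    9.    47.41]
 [684.92 -75.78  11.5    7.5   50.81]]
side
[[535.22 -55.11  21.5    9.5   59.9 ]
 [542.83 122.61  24.5   10.5   47.09]
 [555.12  88.13  29.5   15.    53.12]
 [663.89  -8.     7.     5.    39.51]]
```

View pics/tt.png

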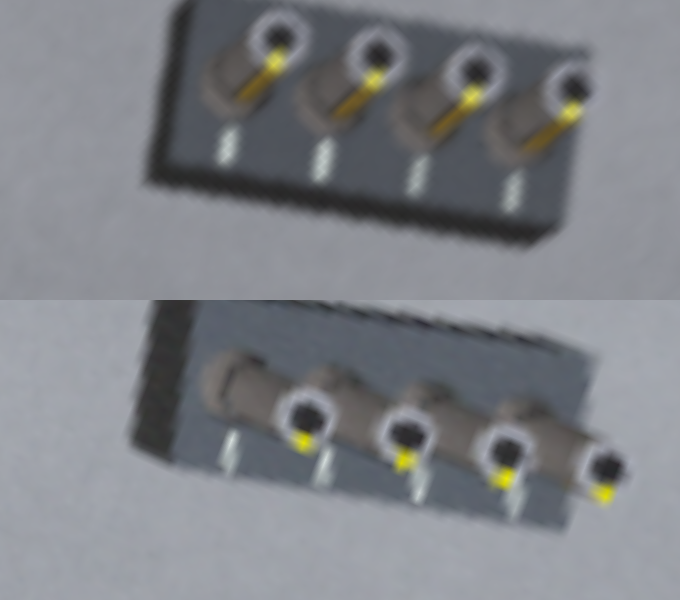

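Scene view shows the rack loaded with four, now knocked ~12 mm left (line blobs at y −56…86, yaw −9°). Begin walking: first push at the left near corner.

Emit:
{"api": "servo_tool", "payload": {"rotation": [[0, 0, 0], [0, 0, 0], [0, 0, 0], [0, 0, 0], [0, 0, 0], [0, 0, 0], [0, 0, 0], [0, 0, 0], [0, 0, 0], [0, 0, 0], [0, 0, 0]], "translation": [[-15, 34, 0], [-15, 34, 0], [-15, 34, 0], [0, 0, 36], [0, 0, 36], [0, 0, 36], [0, 0, 36], [0, 0, 36], [0, 0, 34], [0, 0, 0], [0, 0, 0]], "hand": [0, 0, 0, 0, 0, 0, 0, 0, 0, 0, 0]}}

```text
time: 37.05
tcp_pos: [444.4, 112.2, 25.6]
orientation: [-0.001, 0.0, 1.0, -0.0]
force: [0.7, -0.2, 1.3]
gripper_width: -0.1
grip_force: 0.0
```

Emit:
{"api": "servo_tool", "payload": {"rotation": [[0, 0, 0], [0, 0, 0], [0, 0, 0], [0, 0, 0], [0, 0, 0], [0, 0, 0], [0, 0, 0], [0, 0, 0], [0, 0, 0], [0, 0, 0], [0, 0, 0], [0, 0, 0], [0, 0, 0], [0, 0, 0], [0, 0, 0], [0, 0, 0]], "translation": [[-5, 0, 0], [-5, 0, 0], [-5, 0, 0], [-4, 0, 0], [-4, 0, 0], [-4, 0, 0], [-5, 0, 0], [-5, 0, 0], [-5, 0, 0], [-5, 0, 0], [-5, 0, 0], [-5, 0, 0], [-5, 0, 0], [-5, 0, 0], [-3, 0, 0], [0, 0, 0]], "hand": [0, 0, 0, 0, 0, 0, 0, 0, 0, 0, 0, 0, 0, 0, 0, 0]}}

```text
time: 38.65
tcp_pos: [508.6, 113.3, 24.4]
orientation: [-0.006, -0.0, 1.0, 0.001]
force: [-11.0, 4.8, 6.1]
gripper_width: -0.3
grip_force: 6.0
```

```bash
cat >> trk.py <<'E'
ST=np.array([665.0,1.5]);SY=-0.8
def track(x0=560,y0=0):
    b,t,im=rack('scene',x0,y0); st=bot.get_state()
    print('t',st['time'],'tcp',st['tcp_pos'],'F',st['force']); 
    # the four line blobs: best straight row at 48 pitch
    import itertools
    best=None
    for c in itertools.combinations(range(len(b)),4):
        q=b[list(c)];q=q[np.argsort(-q[:,1])][:,:2];d=np.diff(q,axis=0);e=abs(np.hypot(*d.T)-48).max()+np.abs(d-d.mean(0)).max()
        if best is None or e<best[0]: best=(e,q)
    if best is None or best[0]>9: print('poor',best); print(b); return
    C,yaw,_=pose(best[1]); print('fit err %.1f centre'%best[0],C,'yaw %.1f'%yaw,'to go',np.array([620,2])-C, 'yaw vs station %.1f'%(yaw-SY))
    s=np.deg2rad(yaw);Rm=np.array([[np.cos(s),-np.sin(s)],[np.sin(s),np.cos(s)]])
    for n,p in(('near left',(-45,88)),('near right',(-45,-88)),('far left',(45,100)),('far right',(45,-100))): print(n,C+Rm@p)
E
python3 -c "
from trk import *
track()"
```

```text
t 38.7 tcp [508.63 113.31  24.4 ] F [-11.59   4.5    5.93]
fit err 2.2 centre [525.16  17.15] yaw -24.7 to go [ 94.84 -15.15] yaw vs station -23.9
near left [521.1 115.9]
near right [447.47 -43.96]
far left [607.86  89.15]
far right [524.2  -92.51]
```

Rack swung to yaw −24.7° (left end ahead). Next the right corner.

Emit:
{"api": "servo_tool", "payload": {"rotation": [[0, 0, 0], [0, 0, 0], [0, 0, 0], [0, 0, 0], [0, 0, 0], [0, 0, 0], [0, 0, 0], [0, 0, 0], [0, 0, 0]], "translation": [[20, 0, 0], [27, 0, 0], [28, 0, 0], [27, -12, 0], [0, -30, 0], [0, -30, 0], [0, -30, 0], [0, -30, 0], [0, 0, 0]], "hand": [0, 0, 0, 0, 0, 0, 0, 0, 0]}}

```text
time: 39.6
tcp_pos: [413.9, -22.8, 26.2]
orientation: [0.001, 0.003, 1.0, -0.001]
force: [0.7, 0.5, -0.6]
gripper_width: 0.3
grip_force: 0.0
```

Emit:
{"api": "servo_tool", "payload": {"rotation": [[0, 0, 0], [0, 0, 0], [0, 0, 0], [0, 0, 0], [0, 0, 0], [0, 0, 0], [0, 0, 0], [0, 0, 0], [0, 0, 0], [0, 0, 0], [0, 0, 0], [0, 0, 0], [0, 0, 0], [0, 0, 0], [0, 0, 0], [0, 0, 0], [0, 0, 0], [0, 0, 0], [0, 0, 0], [0, 0, 0]], "translation": [[-6, -3, 0], [-6, -3, 0], [-5, -2, 0], [-4, -2, 0], [-4, -3, 0], [-4, -3, 0], [-4, -4, 0], [-5, -4, 0], [-5, -4, 0], [-5, -4, 0], [-5, -4, 0], [-5, -4, 0], [-5, -4, 0], [-5, -4, 0], [-5, -4, 0], [-5, -4, 0], [-5, -4, 0], [-4, -3, 0], [-3, -2, 0], [0, 0, 0]], "hand": [0, 0, 0, 0, 0, 0, 0, 0, 0, 0, 0, 0, 0, 0, 0, 0, 0, 0, 0, 0]}}

```text
time: 41.6
tcp_pos: [497.5, -82.6, 24.1]
orientation: [-0.005, -0.0, 1.0, 0.002]
force: [-7.3, 3.2, 0.6]
gripper_width: 0.1
grip_force: 3.8
```

```bash
python3 -c "
from trk import *
track()"
```

```text
t 41.65 tcp [497.49 -82.67  24.12] F [-7.72  4.36 -0.69]
fit err 0.9 centre [544.67   4.88] yaw 5.0 to go [75.33 -2.88] yaw vs station 5.8
near left [492.24  88.66]
near right [507.45 -86.68]
far left [580.86 108.4 ]
far right [598.15 -90.85]
```

Emit:
{"api": "servo_tool", "payload": {"rotation": [[0, 0, 0], [0, 0, 0], [0, 0, 0], [0, 0, 0], [0, 0, 0], [0, 0, 0], [0, 0, 0], [0, 0, 0], [0, 0, 0], [0, 0, 0], [0, 0, 0], [0, 0, 0]], "translation": [[-4, 0, 0], [-4, 0, 0], [0, 0, 0], [10, 0, 0], [23, 0, 0], [23, 0, 0], [0, 32, 0], [0, 32, 0], [0, 32, 0], [0, 32, 0], [0, 33, 0], [0, 0, 0]], "hand": [0, 0, 0, 0, 0, 0, 0, 0, 0, 0, 0, 0]}}

```text
time: 42.85
tcp_pos: [455.1, 79.0, 26.2]
orientation: [0.001, -0.002, 1.0, 0.001]
force: [0.3, -0.4, 0.0]
gripper_width: -0.0
grip_force: 0.0
```

```bash
python3 -c "
from trk import *
track()"
```

```text
t 42.9 tcp [455.21  77.47  26.17] F [0.24 0.06 1.66]
fit err 0.7 centre [548.09   5.47] yaw 7.3 to go [71.91 -3.47] yaw vs station 8.1
near left [492.26  87.02]
near right [514.66 -87.54]
far left [580.   110.38]
far right [605.46 -87.99]
```

Emit:
{"api": "servo_tool", "payload": {"rotation": [[0, 0, 0], [0, 0, 0], [0, 0, 0], [0, 0, 0], [0, 0, 0], [0, 0, 0], [0, 0, 0], [0, 0, 0], [0, 0, 0], [0, 0, 0], [0, 0, 0], [0, 0, 0], [0, 0, 0], [0, 0, 0], [0, 0, 0], [0, 0, 0], [0, 0, 0], [0, 0, 0], [0, 0, 0], [0, 0, 0]], "translation": [[-6, 0, 0], [-6, 0, 0], [-5, 0, 0], [-4, 0, 0], [-4, 1, 0], [-4, 1, 0], [-4, 1, 0], [-5, 1, 0], [-5, 2, 0], [-5, 2, 0], [-5, 2, 0], [-5, 2, 0], [-5, 2, 0], [-5, 2, 0], [-5, 2, 0], [-5, 2, 0], [-5, 2, 0], [-4, 2, 0], [-3, 2, 0], [0, 0, 0]], "hand": [0, 0, 0, 0, 0, 0, 0, 0, 0, 0, 0, 0, 0, 0, 0, 0, 0, 0, 0, 0]}}

```text
time: 44.9
tcp_pos: [539.3, 101.2, 24.1]
orientation: [-0.006, 0.0, 1.0, -0.001]
force: [-9.4, -2.6, 1.2]
gripper_width: 0.2
grip_force: 4.2
```

```bash
python3 -c "
from trk import *
track()"
```

```text
t 44.95 tcp [539.31 101.25  24.15] F [-9.4  -1.04  2.46]
fit err 0.7 centre [568.15   8.33] yaw -17.1 to go [51.85 -6.33] yaw vs station -16.3
near left [550.93 105.66]
near right [499.32 -62.6 ]
far left [640.49  90.74]
far right [ 581.85 -100.47]
```

Emit:
{"api": "servo_tool", "payload": {"rotation": [[0, 0, 0], [0, 0, 0], [0, 0, 0], [0, 0, 0], [0, 0, 0], [0, 0, 0], [0, 0, 0], [0, 0, 0], [0, 0, 0]], "translation": [[20, 0, 0], [27, 0, 0], [32, 0, 0], [0, -28, 0], [0, -28, 0], [0, -28, 0], [0, -28, 0], [0, -30, 0], [0, 0, 0]], "hand": [0, 0, 0, 0, 0, 0, 0, 0, 0]}}

```text
time: 45.85
tcp_pos: [466.9, -43.0, 26.2]
orientation: [0.001, 0.003, 1.0, -0.001]
force: [-0.0, 0.1, 0.0]
gripper_width: -0.0
grip_force: 0.0
```

Emit:
{"api": "servo_tool", "payload": {"rotation": [[0, 0, 0], [0, 0, 0], [0, 0, 0], [0, 0, 0], [0, 0, 0], [0, 0, 0], [0, 0, 0], [0, 0, 0], [0, 0, 0], [0, 0, 0], [0, 0, 0], [0, 0, 0], [0, 0, 0], [0, 0, 0], [0, 0, 0], [0, 0, 0], [0, 0, 0], [0, 0, 0], [0, 0, 0], [0, 0, 0]], "translation": [[-6, -2, 0], [-6, -2, 0], [-6, -3, 0], [-4, -2, 0], [-4, -3, 0], [-4, -3, 0], [-4, -3, 0], [-4, -3, 0], [-5, -3, 0], [-5, -3, 0], [-5, -3, 0], [-5, -3, 0], [-5, -3, 0], [-5, -3, 0], [-5, -3, 0], [-5, -3, 0], [-5, -3, 0], [-4, -3, 0], [-3, -2, 0], [0, 0, 0]], "hand": [0, 0, 0, 0, 0, 0, 0, 0, 0, 0, 0, 0, 0, 0, 0, 0, 0, 0, 0, 0]}}

```text
time: 47.85
tcp_pos: [550.4, -90.8, 24.0]
orientation: [-0.006, -0.0, 1.0, 0.002]
force: [-9.1, 4.3, 1.4]
gripper_width: -0.1
grip_force: 4.0
```

```bash
python3 -c "
from trk import *
track()"
```

```text
t 47.9 tcp [550.38 -90.79  23.98] F [-9.05  2.79  1.55]
fit err 1.3 centre [589.51  -0.49] yaw 10.8 to go [30.49  2.49] yaw vs station 11.6
near left [528.83  77.53]
near right [561.78 -95.36]
far left [614.99 106.17]
far right [652.43 -90.29]
```

Emit:
{"api": "servo_tool", "payload": {"rotation": [[0, 0, 0], [0, 0, 0], [0, 0, 0], [0, 0, 0], [0, 0, 0], [0, 0, 0], [0, 0, 0], [0, 0, 0], [0, 0, 0]], "translation": [[15, 0, 0], [20, 0, 0], [25, 0, 0], [0, 32, 0], [0, 32, 0], [0, 32, 0], [0, 32, 0], [0, 31, 0], [0, 0, 0]], "hand": [0, 0, 0, 0, 0, 0, 0, 0, 0]}}

```text
time: 48.8
tcp_pos: [495.8, 69.1, 26.0]
orientation: [-0.0, -0.002, 1.0, 0.001]
force: [-0.1, 0.4, -0.2]
gripper_width: -0.0
grip_force: 0.0
```

Emit:
{"api": "servo_tool", "payload": {"rotation": [[0, 0, 0], [0, 0, 0], [0, 0, 0], [0, 0, 0], [0, 0, 0], [0, 0, 0], [0, 0, 0], [0, 0, 0], [0, 0, 0], [0, 0, 0], [0, 0, 0], [0, 0, 0], [0, 0, 0], [0, 0, 0], [0, 0, 0], [0, 0, 0]], "translation": [[-6, 0, 0], [-6, 0, 0], [-5, 0, 0], [-4, 1, 0], [-4, 1, 0], [-4, 2, 0], [-4, 2, 0], [-4, 2, 0], [-4, 2, 0], [-5, 2, 0], [-5, 2, 0], [-5, 2, 0], [-5, 2, 0], [-4, 2, 0], [-2, 2, 0], [0, 0, 0]], "hand": [0, 0, 0, 0, 0, 0, 0, 0, 0, 0, 0, 0, 0, 0, 0, 0]}}

```text
time: 50.4
tcp_pos: [557.2, 86.4, 24.4]
orientation: [-0.006, 0.001, 1.0, -0.002]
force: [-11.1, -4.0, 5.4]
gripper_width: -0.3
grip_force: 5.2
```

```bash
python3 -c "
from trk import *
track()"
```

```text
t 50.45 tcp [557.22  86.42  24.42] F [-11.87  -4.32   4.67]
fit err 1.7 centre [603.26   2.75] yaw -6.5 to go [16.74 -0.75] yaw vs station -5.7
near left [568.44  95.25]
near right [548.66 -79.64]
far left [659.22  97.05]
far right [ 636.74 -101.68]
```

Emit:
{"api": "servo_tool", "payload": {"rotation": [[0, 0, 0], [0, 0, 0], [0, 0, 0], [0, 0, 0], [0, 0, 0], [0, 0, 0], [0, 0, 0], [0, 0, 0], [0, 0, 0]], "translation": [[15, 0, 0], [15, 0, 0], [18, 0, 0], [0, -32, 0], [0, -32, 0], [0, -32, 0], [0, -32, 0], [0, -30, 0], [0, 0, 0]], "hand": [0, 0, 0, 0, 0, 0, 0, 0, 0]}}

```text
time: 51.35
tcp_pos: [515.8, -73.7, 26.2]
orientation: [0.001, 0.003, 1.0, -0.001]
force: [0.2, -0.3, 0.7]
gripper_width: 0.1
grip_force: 0.0
```

Emit:
{"api": "servo_tool", "payload": {"rotation": [[0, 0, 0], [0, 0, 0], [0, 0, 0], [0, 0, 0], [0, 0, 0], [0, 0, 0], [0, 0, 0], [0, 0, 0], [0, 0, 0], [0, 0, 0], [0, 0, 0], [0, 0, 0], [0, 0, 0], [0, 0, 0]], "translation": [[-6, 0, 0], [-6, 0, 0], [-5, 0, 0], [-4, 0, 0], [-3, -1, 0], [-3, -1, 0], [-3, -1, 0], [-3, -1, 0], [-4, -1, 0], [-4, -2, 0], [-4, -1, 0], [-3, -1, 0], [-2, -1, 0], [0, 0, 0]], "hand": [0, 0, 0, 0, 0, 0, 0, 0, 0, 0, 0, 0, 0, 0]}}

```text
time: 52.75
tcp_pos: [557.5, -78.8, 24.4]
orientation: [-0.007, 0.0, 1.0, 0.001]
force: [-15.7, 0.8, 9.8]
gripper_width: -0.0
grip_force: 7.6
```

```bash
python3 -c "
from trk import *
track()"
```

```text
t 52.8 tcp [557.44 -78.76  24.36] F [-14.63   1.08   8.03]
fit err 1.8 centre [609.79   2.22] yaw 1.4 to go [10.21 -0.22] yaw vs station 2.2
near left [562.63  89.08]
near right [566.98 -86.87]
far left [652.31 103.3 ]
far right [657.25 -96.64]
```

Emit:
{"api": "servo_tool", "payload": {"rotation": [[0, 0, 0], [0, 0, 0], [0, 0, 0], [0, 0, 0], [0, 0, 0], [0, 0, 0], [0, 0, 0], [0, 0, 0]], "translation": [[15, 0, 0], [20, 0, 0], [0, 32, 0], [0, 32, 0], [0, 32, 0], [0, 32, 0], [0, 30, 0], [0, 0, 0]], "hand": [0, 0, 0, 0, 0, 0, 0, 0]}}

```text
time: 53.6
tcp_pos: [529.8, 81.2, 26.0]
orientation: [0.0, -0.002, 1.0, 0.0]
force: [-0.3, 0.6, 0.0]
gripper_width: -0.2
grip_force: 0.0
```

Emit:
{"api": "servo_tool", "payload": {"rotation": [[0, 0, 0], [0, 0, 0], [0, 0, 0], [0, 0, 0], [0, 0, 0], [0, 0, 0], [0, 0, 0], [0, 0, 0], [0, 0, 0], [0, 0, 0], [0, 0, 0], [0, 0, 0]], "translation": [[-6, 0, 0], [-6, 0, 0], [-5, 0, 0], [-4, 0, 0], [-3, 1, 0], [-3, 1, 0], [-3, 1, 0], [-3, 1, 0], [-3, 1, 0], [-3, 1, 0], [-2, 0, 0], [0, 0, 0]], "hand": [0, 0, 0, 0, 0, 0, 0, 0, 0, 0, 0, 0]}}

```text
time: 54.8
tcp_pos: [563.4, 83.4, 24.5]
orientation: [-0.007, 0.001, 1.0, -0.001]
force: [-16.2, -0.8, 10.7]
gripper_width: 0.0
grip_force: 7.8
```

```bash
python3 -c "
from trk import *
track()"
```

```text
t 54.85 tcp [563.41  83.38  24.49] F [-15.34  -1.96  10.33]
fit err 1.5 centre [613.68   3.22] yaw -3.4 to go [ 6.32 -1.22] yaw vs station -2.6
near left [574.02  93.76]
near right [563.5  -81.93]
far left [664.57 100.36]
far right [652.62 -99.29]
```

Emit:
{"api": "servo_tool", "payload": {"rotation": [[0, 0, 0], [0, 0, 0], [0, 0, 0], [0, 0, 0], [0, 0, 0], [0, 0, 0], [0, 0, 0], [0, 0, 0]], "translation": [[18, 0, 0], [25, 0, 0], [0, -32, 0], [0, -32, 0], [0, -32, 0], [0, -32, 0], [0, -30, 0], [0, 0, 0]], "hand": [0, 0, 0, 0, 0, 0, 0, 0]}}

```text
time: 55.65
tcp_pos: [528.8, -77.8, 26.2]
orientation: [0.001, 0.003, 1.0, -0.001]
force: [-0.1, 0.8, -0.2]
gripper_width: 0.2
grip_force: 0.0
```

Emit:
{"api": "servo_tool", "payload": {"rotation": [[0, 0, 0], [0, 0, 0], [0, 0, 0], [0, 0, 0], [0, 0, 0], [0, 0, 0], [0, 0, 0], [0, 0, 0], [0, 0, 0], [0, 0, 0], [0, 0, 0], [0, 0, 0], [0, 0, 0]], "translation": [[-6, 0, 0], [-6, 0, 0], [-5, 0, 0], [-4, 0, 0], [-3, -1, 0], [-3, -1, 0], [-3, -1, 0], [-3, -1, 0], [-3, -1, 0], [-3, -1, 0], [-2, 0, 0], [-2, 0, 0], [0, 0, 0]], "hand": [0, 0, 0, 0, 0, 0, 0, 0, 0, 0, 0, 0, 0]}}

```text
time: 56.95
tcp_pos: [562.1, -79.4, 24.5]
orientation: [-0.008, 0.001, 1.0, -0.0]
force: [-19.4, -0.7, 13.6]
gripper_width: 0.1
grip_force: 9.6
```

```bash
python3 -c "
from trk import *
track()"
```

```text
t 57.0 tcp [562.1  -79.41  24.54] F [-18.54  -0.54  13.42]
fit err 1.1 centre [616.65   2.58] yaw 0.2 to go [ 3.35 -0.58] yaw vs station 1.0
near left [571.28  90.39]
near right [572.03 -85.61]
far left [661.22 102.77]
far right [662.08 -97.23]
```

Emit:
{"api": "servo_tool", "payload": {"rotation": [[0, 0, 0], [0, 0, 0], [0, 0, 0], [0, 0, 0], [0, 0, 0], [0, 0, 0], [0, 0, 0], [0, 0, 0]], "translation": [[16, 0, 0], [20, 0, 0], [0, 32, 0], [0, 32, 0], [0, 32, 0], [0, 32, 0], [0, 30, 0], [0, 0, 0]], "hand": [0, 0, 0, 0, 0, 0, 0, 0]}}

```text
time: 57.8
tcp_pos: [534.9, 81.1, 26.1]
orientation: [0.0, -0.002, 1.0, 0.001]
force: [-0.1, 0.5, 0.3]
gripper_width: 0.1
grip_force: 0.0
```

Emit:
{"api": "servo_tool", "payload": {"rotation": [[0, 0, 0], [0, 0, 0], [0, 0, 0], [0, 0, 0], [0, 0, 0], [0, 0, 0], [0, 0, 0], [0, 0, 0], [0, 0, 0], [0, 0, 0], [0, 0, 0], [0, 0, 0], [0, 0, 0]], "translation": [[-6, 0, 0], [-6, 0, 0], [-5, 0, 0], [-4, 0, 0], [-4, 0, 0], [-3, 0, 0], [-3, 0, 0], [-2, 0, 0], [-2, 0, 0], [-2, 0, 0], [-2, 0, 0], [-2, 0, 0], [0, 0, 0]], "hand": [0, 0, 0, 0, 0, 0, 0, 0, 0, 0, 0, 0, 0]}}

```text
time: 59.1
tcp_pos: [564.4, 78.3, 24.0]
orientation: [-0.011, 0.0, 1.0, 0.0]
force: [-24.4, 0.7, 16.5]
gripper_width: 0.1
grip_force: 11.9
```

```bash
python3 -c "
from trk import *
track()"
```

```text
t 59.15 tcp [564.47  78.32  23.96] F [-24.66   0.79  16.75]
fit err 1.2 centre [617.26   2.4 ] yaw -0.5 to go [ 2.74 -0.4 ] yaw vs station 0.3
near left [573.1   90.83]
near right [571.42 -85.16]
far left [663.21 101.96]
far right [661.3  -98.03]
```

Emit:
{"api": "servo_tool", "payload": {"rotation": [[0, 0, 0], [0, 0, 0], [0, 0, 0], [0, 0, 0], [0, 0, 0], [0, 0, 0], [0, 0, 0], [0, 0, 0]], "translation": [[16, 0, 0], [25, 0, 0], [0, -32, 0], [0, -32, 0], [0, -32, 0], [0, -32, 0], [0, -30, 0], [0, 0, 0]], "hand": [0, 0, 0, 0, 0, 0, 0, 0]}}

```text
time: 59.95
tcp_pos: [535.7, -83.7, 26.2]
orientation: [0.001, 0.003, 1.0, -0.001]
force: [0.3, 0.7, 0.3]
gripper_width: 0.0
grip_force: 0.0
```

Emit:
{"api": "servo_tool", "payload": {"rotation": [[0, 0, 0], [0, 0, 0], [0, 0, 0], [0, 0, 0], [0, 0, 0], [0, 0, 0], [0, 0, 0], [0, 0, 0], [0, 0, 0], [0, 0, 0], [0, 0, 0], [0, 0, 0], [0, 0, 0]], "translation": [[-6, 0, 0], [-6, 0, 0], [-5, 0, 0], [-4, 0, 0], [-4, 0, 0], [-3, 0, 0], [-3, 0, 0], [-2, 0, 0], [-2, 0, 0], [-2, 0, 0], [-2, 0, 0], [-2, 0, 0], [0, 0, 0]], "hand": [0, 0, 0, 0, 0, 0, 0, 0, 0, 0, 0, 0, 0]}}

```text
time: 61.25
tcp_pos: [562.4, -79.4, 23.9]
orientation: [-0.013, 0.001, 1.0, -0.001]
force: [-30.3, -3.0, 21.4]
gripper_width: 0.4
grip_force: 14.9
```

```bash
python3 -c "
from trk import *
track()
from nav import *
save([576,-80,26,0]); go(500,-80,26,0); go(500,-80,150,0); go(600,-165,160,-92)"
```

```text
t 61.3 tcp [562.41 -79.48  23.89] F [-29.56  -2.57  20.49]
fit err 2.1 centre [617.6    2.65] yaw -0.6 to go [ 2.4  -0.65] yaw vs station 0.2
near left [573.47  91.1 ]
near right [571.73 -84.9 ]
far left [663.59 102.2 ]
far right [661.6  -97.79]
turn -0.0000 = 0 x -0.0000 ; shift [76.  0. -0.] = 2 x [38.  0. -0.]
turn -0.0000 = 0 x -0.0000 ; shift [  -0.    0. -124.] = 4 x [ -0.   0. -31.]
turn 1.6057 = 12 x 0.1338 ; shift [-81.5 102.9 -10. ] = 4 x [-20.36  25.73  -2.5 ]
```

Emit:
{"api": "servo_tool", "payload": {"rotation": [[0, 0, 0], [0, 0, 0], [0, 0, 0], [0, 0, 0], [0, 0, 0], [0, 0, 0], [0, 0, 0], [0, 0, 0]], "translation": [[14, 0, 0], [30, 0, 0], [32, 0, 0], [0, 0, -31], [0, 0, -31], [0, 0, -31], [0, 0, -31], [0, 0, 0]], "hand": [0, 0, 0, 0, 0, 0, 0, 0]}}

```text
time: 62.1
tcp_pos: [503.0, -80.7, 154.2]
orientation: [0.004, 0.0, 1.0, -0.001]
force: [1.5, -0.3, -0.8]
gripper_width: -0.1
grip_force: 0.0
```

Emit:
{"api": "servo_tool", "payload": {"rotation": [[0, 0, 0.1338], [0, 0, 0.1338], [0, 0, 0.1338], [0, 0, 0.1338], [0, 0, 0.1338], [0, 0, 0.1338], [0, 0, 0.1338], [0, 0, 0.1338], [0, 0, 0.1338], [0, 0, 0.1338], [0, 0, 0.1338], [0, 0, 0.1339], [0, 0, 0], [0, 0, 0], [0, 0, 0], [0, 0, 0], [0, 0, 0], [0, 0, 0], [0, 0, 0]], "translation": [[0, 0, 0], [0, 0, 0], [0, 0, 0], [0, 0, 0], [0, 0, 0], [0, 0, 0], [0, 0, 0], [0, 0, 0], [0, 0, 0], [0, 0, 0], [0, 0, 0], [0, 0, 0], [-20.4, 25.7, -2.5], [-20.4, 25.7, -2.5], [-20.4, 25.7, -2.5], [-20.3, 25.8, -2.5], [0, 0, 0], [0, 0, 0], [0, 0, 0]], "hand": [0, 0, 0, 0, 0, 0, 0, 0, 0, 0, 0, 0, 0, 0, 0, 0, 0, 0, 0]}}

```text
time: 64.0
tcp_pos: [598.7, -164.2, 159.0]
orientation: [-0.001, 0.719, 0.695, -0.0]
force: [0.0, -0.1, -0.6]
gripper_width: 0.2
grip_force: 0.0
```

```bash
python3 - <<'E'
from h import *
np.set_printoptions(precision=1,suppress=True)
st=bot.get_state();print(st['time'],st['tcp_pos'])
im=bot.snapshot('wrist');c=[600,-165,160,np.deg2rad(-92)];P=cmdP(c);cv2.imwrite('pics/w10.png',im)
print(np.array(p:=pockets(im,P,620,0,80,130)[1]))
a=rectify(im,P,28,645,0,55,125,.4);b=rectify(im,P,10,645,0,55,125,.4);cv2.imwrite('pics/fl.png',np.vstack([a,b]))
E
```

```text
64.0 [ 598.7 -164.2  159. ]
[[651.9 -72.6   4.5  18. ]
 [652.3 -24.4   4.5  18. ]]
```

View pics/fl.png

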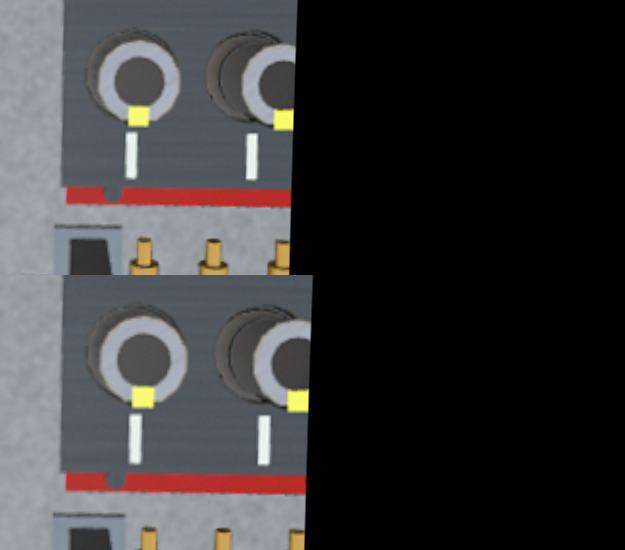

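Right end: rack edge (column 62) lies ~1.6 mm outside the bar's end (66), and the visible 7.6 mm of bar fits a flush contact. Check the left end.

Emit:
{"api": "servo_tool", "payload": {"rotation": [[0, 0, 0], [0, 0, 0], [0, 0, 0], [0, 0, 0], [0, 0, 0], [0, 0, 0], [0, 0, 0], [0, 0, 0]], "translation": [[37, 0, 0], [37, 0, 0], [37, 0, 0], [37, 0, 0], [37, 0, 0], [0, 0, 0], [0, 0, 0], [0, 0, 0]], "hand": [0, 0, 0, 0, 0, 0, 0, 0]}}

```text
time: 64.85
tcp_pos: [606.0, 19.4, 160.1]
orientation: [0.0, 0.72, 0.694, -0.0]
force: [-0.2, -0.9, 0.7]
gripper_width: 0.0
grip_force: 0.0
```

```bash
python3 - <<'E'
from h import *
np.set_printoptions(precision=1,suppress=True)
def edges(f,c,yr,sg):
    im=cv2.imread(f);P=cmdP(c);print(f,np.array(pockets(im,P,620,0,80,140)[1])[:,:2])
    # rack end at z=28: dark vs bench, rows x 585..650 ; bar end z=10 red
    s=.25
    t=rectify(im,P,28,620,yr,30,20,s).astype(float).mean(2)
    g=cv2.GaussianBlur(t,(0,0),2);d=np.gradient(g,axis=1)*sg; j=d[:, 8:-8].argmax(1)+8; k=np.polyfit(np.arange(len(j)),j,1);j0=np.median(j);print(' rack end y',yr-20+j0*s, 'spread',np.percentile(j,[10,90])*s)
    for z,x in ((10,668),):
        t=rectify(im,P,z,x,yr,12,20,s);h=cv2.cvtColor(t,cv2.COLOR_BGR2HSV);m=((h[...,0]<8)|(h[...,0]>172))&(h[...,1]>130)&(h[...,2]>90)
        I,J=np.nonzero(m); col=J.max() if sg>0 else J.min()
        rows=[(yr-20+q*s, x-12+np.nonzero(m[:,q])[0].min()*s, x-12+np.nonzero(m[:,q])[0].max()*s) for q in range(0,t.shape[1],20) if m[:,q].any()]
        ends=[np.nonzero(m[i])[0] for i in range(m.shape[0]) if m[i].sum()>20]; e=[(a.max() if sg>0 else a.min()) for a in ends]
        print(' bar end y',yr-20+np.median(e)*s,'visible x',np.array(rows))
st=bot.get_state();print(st['time'],st['tcp_pos'])
cv2.imwrite('pics/w11.png',bot.snapshot('wrist'))
a=np.deg2rad(-92)
edges('pics/w10.png',[600,-165,160,a],-100,-1)
edges('pics/w11.png',[606.5,19.9,160,a],101,1)
E
```

```text
64.85 [606.   19.4 160.1]
pics/w10.png [[651.9 -72.6]
 [652.3 -24.4]]
 rack end y -100.25 spread [19.5 20.2]
 bar end y -98.5 visible x [[-95.  669.2 675.8]
 [-90.  669.2 675.8]
 [-85.  669.2 676. ]]
pics/w11.png [[651.2 -71.2]
 [651.6 -23.3]
 [651.6  24.7]
 [652.4  72.9]]
 rack end y 101.0 spread [19.8 20.5]
 bar end y 101.75 visible x [[ 81.  676.5 676.8]
 [ 86.  674.2 677. ]
 [ 91.  669.8 677. ]
 [ 96.  669.8 677. ]
 [101.  669.5 677.2]]
```

Rack is flush, square, ends within ~1.3 mm. Now the valve: hover above the lever.

```bash
python3 - <<'E'
from nav import *
save([606.5,19.9,160,np.deg2rad(-92)]); go(651,197,190,0)
E
```

```text
turn -1.6057 = 12 x -0.1338 ; shift [-44.5 177.1 -30. ] = 5 x [-8.9  35.42 -6.  ]
```

Emit:
{"api": "servo_tool", "payload": {"rotation": [[0, 0, -0.1338], [0, 0, -0.1338], [0, 0, -0.1338], [0, 0, -0.1338], [0, 0, -0.1338], [0, 0, -0.1338], [0, 0, -0.1338], [0, 0, -0.1338], [0, 0, -0.1338], [0, 0, -0.1338], [0, 0, -0.1338], [0, 0, -0.1339], [0, 0, 0], [0, 0, 0], [0, 0, 0], [0, 0, 0], [0, 0, 0], [0, 0, 0], [0, 0, 0], [0, 0, 0]], "translation": [[0, 0, -10], [0, 0, -10], [0, 0, -10], [0, 0, 0], [0, 0, 0], [0, 0, 0], [0, 0, 0], [0, 0, 0], [0, 0, 0], [0, 0, 0], [0, 0, 0], [0, 0, 0], [-8.9, 35.4, 0], [-8.9, 35.4, 0], [-8.9, 35.4, 0], [-8.9, 35.4, 0], [-8.9, 35.5, 0], [0, 0, 0], [0, 0, 0], [0, 0, 0]], "hand": [0, 0, 0, 0, 0, 0, 0, 0, 0, 0, 0, 0, 0, 0, 40, 85, 85, 85, 85, 85]}}

```text
time: 66.9
tcp_pos: [650.9, 195.2, 189.7]
orientation: [-0.0, 0.001, 1.0, -0.0]
force: [0.3, 0.8, -0.1]
gripper_width: 84.6
grip_force: 0.0
```

```bash
python3 - <<'E'
from h import *
np.set_printoptions(precision=1,suppress=True)
st=bot.get_state();print(st['time'],st['tcp_pos'],st['gripper_width'])
im=bot.snapshot('wrist');P=cmdP([651,197,190,0]);cv2.imwrite('pics/w12.png',im)
t=rectify(im,P,102,665,210,70,90,.4);cv2.imwrite('pics/v.png',np.hstack([t,cv2.resize(im,None,fx=350/384,fy=350/384)]) if t.shape[0]==350 else np.hstack([cv2.resize(t,(360,280)),cv2.resize(im,(373,280))]))
h=cv2.cvtColor(t,cv2.COLOR_BGR2HSV);m=(abs(h[...,0].astype(int)-28)<9)&(h[...,1]>130)&(h[...,2]>120)
n,l,s,ce=cv2.connectedComponentsWithStats(m.astype(np.uint8))
for i in range(1,n):
    if s[i,4]>300:
        r=cv2.minAreaRect(np.argwhere(l==i).astype(np.float32)*.4); print(s[i,4]*.16,'centre',r[0][0]+595,r[0][1]+120,r[1],r[2])
E
```

```text
66.9 [650.9 195.2 189.7] 84.58232373768138
721.6 centre 652.5388641357422 204.9414825439453 (16.01824378967285, 47.31462097167969) 82.40536499023438
393.44 centre 690.4000015258789 182.79999923706055 (21.599998474121094, 22.800003051757812) 90.0
311.52 centre 690.3999938964844 215.59999084472656 (22.799999237060547, 17.599994659423828) 0.0
```

View pics/v.png

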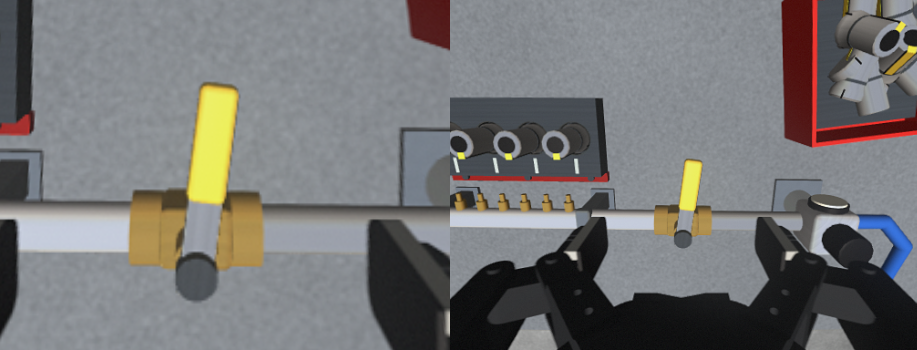

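Sleeve at (652.5, 205), leaning ~7.6° already; valve ≈ 7° and needs ~38° more. Grip it and swing about the stem.

Emit:
{"api": "servo_tool", "payload": {"rotation": [[0, 0, 0.133], [0, 0, 0], [0, 0, 0], [0, 0, 0], [0, 0, 0], [0, 0, 0], [0, 0, 0], [0, 0, 0]], "translation": [[0, 0, 0], [-0.4, 8, 0], [0, 0, 0], [0, 0, 30], [0, 0, 30], [0, 0, 25], [0, 0, 13], [0, 0, 0]], "hand": [60, 50, 50, 50, 50, 50, 50, 50]}}

```text
time: 67.75
tcp_pos: [651.0, 204.3, 89.9]
orientation: [-0.002, 0.066, 0.998, -0.001]
force: [0.5, 0.5, -0.7]
gripper_width: 50.3
grip_force: 0.0
```

Emit:
{"api": "servo_tool", "payload": {"rotation": [[0, 0, 0], [0, 0, 0], [0, 0, 0], [0, 0, 0], [0, 0, 0], [0, 0, 0], [0, 0, 0], [0, 0, 0]], "translation": [[0, 0, 0], [0, 0, 0], [0, 0, 0], [0, 0, 0], [0, 0, 0], [0, 0, 0], [0, 0, 0], [0, 0, 0]], "hand": [10, 10, 10, 10, 10, 10, 10, 10], "newtons": 25}}

```text
time: 68.55
tcp_pos: [653.6, 204.4, 93.8]
orientation: [0.001, 0.067, 0.998, -0.0]
force: [-0.7, -2.1, 5.1]
gripper_width: 15.5
grip_force: 24.7
```

Emit:
{"api": "servo_tool", "payload": {"rotation": [[0, 0, 0.0476], [0, 0, 0.0476], [0, 0, 0.0476], [0, 0, 0.0476], [0, 0, 0.0476], [0, 0, 0.0476], [0, 0, 0.0476], [0, 0, 0.0476], [0, 0, 0.0476], [0, 0, 0.0476], [0, 0, 0.0476], [0, 0, 0.0476], [0, 0, 0.0476], [0, 0, 0.0476], [0, 0, 0], [0, 0, 0], [0, 0, 0]], "translation": [[0, 2.48, 0], [0, 2.48, 0], [0, 2.48, 0], [0, 2.48, 0], [0, 2.48, 0], [0, 2.48, 0], [0, 2.48, 0], [0, 2.48, 0], [0, 2.48, 0], [0, 2.48, 0], [0, 2.48, 0], [0, 2.48, 0], [0, 2.48, 0], [0, 2.48, 0], [0, 0, 0], [0, 0, 0], [0, 0, 0]], "hand": [10, 10, 10, 10, 10, 10, 10, 10, 10, 10, 10, 10, 10, 10, 10, 10, 10]}}

```text
time: 70.25
tcp_pos: [669.3, 234.4, 93.9]
orientation: [0.003, 0.39, 0.921, 0.0]
force: [2.3, -5.0, 6.0]
gripper_width: 15.8
grip_force: 24.8
```

Emit:
{"api": "servo_tool", "payload": {"rotation": [[0, 0, 0], [0, 0, 0], [0, 0, 0], [0, 0, 0], [0, 0, 0], [0, 0, 0], [0, 0, 0], [0, 0, 0], [0, 0, 0], [0, 0, 0], [0, 0, 0]], "translation": [[0, 0, 0], [0, 0, 0], [0, 0, 0], [0, 0, 0], [0, 0, -10], [0, 0, -30], [0, 0, -30], [0, 0, -28], [0, 0, 0], [0, 0, 0], [0, 0, 0]], "hand": [18, 30, 40, 40, 40, 40, 60, 85, 85, 85, 85]}}

```text
time: 71.35
tcp_pos: [666.4, 235.4, 189.0]
orientation: [-0.001, 0.389, 0.921, -0.0]
force: [0.2, 0.5, -0.4]
gripper_width: 84.6
grip_force: 0.0
```

```bash
cat > val.py <<'E'
from h import *
def run(f):
    st=bot.get_state();print(st['time'],st['tcp_pos'],st['gripper_width'])
    q=st['orientation'];Rm=R.from_quat([q[1],q[2],q[3],q[0]]).as_matrix();a=np.arctan2(-Rm[0,1],Rm[1,1]);print('a',np.rad2deg(a))
    im=bot.snapshot('wrist');cv2.imwrite('pics/'+f,im);P=cmdP([*st['tcp_pos'],a])
    t=rectify(im,P,102,665,220,70,90,.4);cv2.imwrite('pics/r'+f,t)
    h=cv2.cvtColor(t,cv2.COLOR_BGR2HSV);m=(abs(h[...,0].astype(int)-28)<9)&(h[...,1]>180)&(h[...,2]>150)
    n,l,s,ce=cv2.connectedComponentsWithStats(m.astype(np.uint8))
    for i in range(1,n):
        if s[i,4]>800:
            p=np.argwhere(l==i)*.4;r=cv2.minAreaRect(p.astype(np.float32));vx,vy,_,_=cv2.fitLine(p.astype(np.float32),cv2.DIST_L2,0,.01,.01).ravel()
            print(s[i,4]*.16,'centre',r[0][0]+595,r[0][1]+130,r[1],r[2],'lever from -x towards +y: %.1f deg'%np.rad2deg(np.arctan(-vy/vx)))
E
python3 -c "
from val import *
run('w13.png')"
```

```text
71.35 [666.38773553 235.41335014 189.03314158] 84.6218175166312
a -45.8318064332386
```

```bash
sed -i 's/>180/>130/;s/>150/>120/;s/>800/>600/' val.py; python3 -c "
from val import *
run('w13.png')"; python3 -c "
import cv2,numpy as np
a=cv2.imread('pics/rw13.png');b=cv2.imread('pics/w13.png');cv2.imwrite('pics/v2.png',np.hstack([a,cv2.resize(b,(350,350))]))"
```

```text
71.4 [666.22140488 235.36101081 188.58997022] 84.92157026558753
a -45.83082087392722
1000.32 centre 678.7355117797852 229.9178924560547 (29.057357788085938, 69.68938446044922) 63.83144760131836 lever from -x towards +y: 31.0 deg
288.16 centre 694.0348739624023 192.99020385742188 (19.2071533203125, 28.18745994567871) 4.8645100593566895 lever from -x towards +y: 57.7 deg
```

View pics/v2.png

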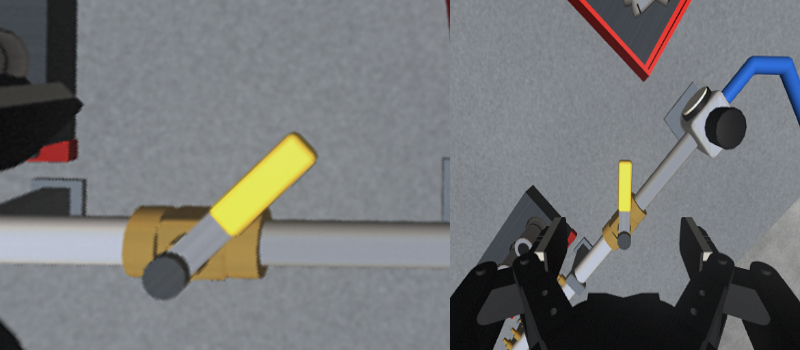

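```bash
python3 - <<'E'
import cv2,numpy as np
t=cv2.imread('pics/rw13.png');h=cv2.cvtColor(t,cv2.COLOR_BGR2HSV);m=(abs(h[...,0].astype(int)-28)<9)&(h[...,1]>130)&(h[...,2]>205)
n,l,s,ce=cv2.connectedComponentsWithStats(m.astype(np.uint8));i=1+s[1:,4].argmax();p=np.argwhere(l==i)*.4
r=cv2.minAreaRect(p.astype(np.float32));vx,vy,_,_=cv2.fitLine(p.astype(np.float32),cv2.DIST_L2,0,.01,.01).ravel()
print(s[i,4]*.16,r[0][0]+595,r[0][1]+130,r[1],r[2],np.rad2deg(np.arctan(-vy/vx)))
E
python3 -c "
from trk import *
track()"
```

```text
647.52 669.1566772460938 234.7589874267578 (14.365042686462402, 45.79279708862305) 43.4234504699707 46.648876
t 71.5 tcp [666.32 235.36 188.53] F [-0.21  0.19 -0.14]
fit err 1.8 centre [617.76   2.72] yaw -0.8 to go [ 2.24 -0.72] yaw vs station 0.0
near left [573.94  91.31]
near right [571.59 -84.67]
far left [664.1  102.11]
far right [661.42 -97.87]
```

```bash
python3 -c "
from rig import bot
print(bot.close_job())"
```

```text
the job is handed in; nothing more can be done
None
```

I handed the job in at about 72 s of the 210 s. All four collets stand head down in the rack with keyways at their white lines, the rack is flush and square at the stop bar with its ends about 1.3 mm off level, and the valve lever reads about 46°.

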